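Book in a returned stethoscope loan

TASK

Book in a return at the loan desk: lay the reflex hammer that lies across the terminal flat and wholly inside the shallow steel tray, and add the loose aluminium loan disc to the pile of discs, lowering it squarely in line until you feel it touch the pile's top before you let go, not dropping it. Only when both are in place and let go of, press the terminal's large button fully down and release it. Do not press the small button, and leave the mug, chestpiece and sanitiser bottle where they stand.

Things in the scene. Friction and masses are not known exactly. Their poses are not given: they have to be found in the camera images.
- terminal: The return terminal, fixed: white console 124 (x) x 116 (y) x 40 mm high, origin at the centre of its underside on the desk, z up. Along its x run two aluminium cheeks, 8 mm thick, at y = -46 and +46 mm, standing from 40 to 74 mm high (84 mm free between them). Both grey buttons stand in dark collars on its top between the cheeks: the large one at x = -25 mm, the small one at x = +38 mm, both at y = 0. The terminal, tray and disc stand may swap places between starts.
- book_top (a point): Centre of the top face of the large button (36 mm across, collar 52 mm), 50 mm above the desk when it is up.
- book (a joint): Travel of the large button, m: 0 up, 0.006 fully down. Spring: starts to move at about 1.2 N, 4 N when fully down, springs back by itself.
- minor (a joint): Travel of the small button (14 mm across, collar 30 mm, top 50 mm above the desk), m: 0 up, 0.006 fully down; same spring. Not to be pressed.
- hammer: Reflex hammer, 125 g, 201 mm long: flat bar handle 12 mm wide and 8 mm thick, with a red rubber head (three-step wedge up to 46 mm wide, 14 mm thick). Origin at its centre of mass, on the handle's axis at mid thickness; own x along the handle towards the head: handle from x = -115 to +60 mm, head from +50 to +86 mm; z is up as it lies. At the start its handle lies flat across the tops of the two cheeks, axis 78 mm above the desk, over the large button, head outside the cheek.
- hammer_butt (a point): Middle of the hammer handle's end face, on its axis, at hammer x = -115 mm.
- hammer_tip (a point): Middle of the outer face of the hammer's head, on its axis, at hammer x = +86 mm.
- tray: Shallow open steel tray, fixed: 260 (own x) x 110 (own y) x 12 mm high, 4 mm walls and floor; origin at the centre of its underside on the desk, z up.
- tray_in (a point): Centre of the tray's inner floor, 4 mm above the desk; axes as the tray's.
- disc: The loose loan disc: plain aluminium, 50 mm across, 12 mm thick, 64 g, lying flat on the desk; origin at the centre of its underside, z up. The mug and the chestpiece stand close to it.
- stand: Flat black rubber base, fixed, 110 x 110 x 8 mm, origin at the centre of its underside; a pile of like discs (50 mm across) that cannot be shifted stands upright on its centre. The pile's height is not given: its top is between 25 and 80 mm above the desk.
- stand_axis (a point): Centre of the top face of the black base, 8 mm above the desk, on the vertical axis of the pile.
- mug: White ceramic mug with three pen lights in it, 76 mm across, 90 mm high, pen lights up to 135 mm; handle on its own +y side, reaching 65 mm from the axis. Origin at the centre of its underside. Bystander.
- chestpiece: Small stainless stethoscope chestpiece, 36 mm across, 17 mm high, with a 6 mm thick stem along its own +x reaching 28 mm from the axis. Origin at the centre of its underside. Bystander.
- sanitiser: Clear pump-less bottle, 56 mm across, 150 mm high with its cap. Origin at the centre of its underside. Bystander.
Not all that is in view belongs to the job. What is shaped like the hammer but purple is not meant.

How it is judged:
On the way, in this order (a step that is already met when the one before it is completed fails the run):
1. the disc, still held, touches the top of the pile, in line with it (contact force between the fingers and disc above 0.5 N and contact force between disc and stand above 0.3 N and horizontal distance between disc and stand_axis below 0.012 m), for 0.02 s.
2. hammer lying in the tray and disc lying on the pile, both let go of (x of hammer_butt in the frame of tray_in between -0.128 and 0.128 m and y of hammer_butt in the frame of tray_in between -0.051 and 0.051 m and z of hammer_butt in the frame of tray_in between -0.013 and 0.013 m and x of hammer_tip in the frame of tray_in between -0.128 and 0.128 m and y of hammer_tip in the frame of tray_in between -0.04 and 0.04 m and z of hammer_tip in the frame of tray_in between -0.013 and 0.013 m and angle between hammer's own z axis and vertical below 0.15 rad and linear speed of each of hammer, disc below 0.03 m/s and horizontal distance between disc and stand_axis below 0.012 m and z of disc in the frame of stand_axis above 0.012 m and contact force between disc and stand above 0.1 N and angle between disc's own z axis and vertical below 0.12 rad and contact force between the fingers and hammer below 0.05 N and contact force between the fingers and disc below 0.05 N), for 0.2 s.
3. the large button is fully down (value of joint book above 0.0052 m), for 0.03 s.
4. the large button is up again (value of joint book below 0.001 m), for 0.1 s.
At the end, for the whole second after the job is handed in: Hammer still and flat, wholly inside the tray (both ends of its axis within the inner floor to 2 mm, the head end within 40 mm of the midline, at most 13 mm above the floor); disc still and flat on the pile, within 12 mm of its axis; both let go of; both buttons up (all of step 2 and value of joint each of book, minor below 0.001 m); the robot touches nothing.
It fails at once if the large button is pressed before hammer and disc are in their places (value of joint book above 0.004 m and not ((x of hammer_butt in the frame of tray_in between -0.128 and 0.128 m and y of hammer_butt in the frame of tray_in between -0.051 and 0.051 m and z of hammer_butt in the frame of tray_in between -0.013 and 0.013 m and x of hammer_tip in the frame of tray_in between -0.128 and 0.128 m and y of hammer_tip in the frame of tray_in between -0.04 and 0.04 m and z of hammer_tip in the frame of tray_in between -0.013 and 0.013 m and angle between hammer's own z axis and vertical below 0.15 rad and linear speed of hammer below 0.03 m/s) and (horizontal distance between disc and stand_axis below 0.012 m and z of disc in the frame of stand_axis above 0.012 m and contact force between disc and stand above 0.1 N and angle between disc's own z axis and vertical below 0.12 rad and linear speed of disc below 0.03 m/s))).
It fails at once if the small button is pressed (value of joint minor above 0.003 m).
It fails at once if the mug is shifted by more than 20 mm or tipped (distance of mug from where it was at the start of the episode above 0.02 m or angle between mug's own z axis and vertical above 0.35 rad).
It fails at once if the chestpiece is shifted by more than 20 mm or tipped (distance of chestpiece from where it was at the start of the episode above 0.02 m or angle between chestpiece's own z axis and vertical above 0.35 rad).
It fails at once if the sanitiser is shifted by more than 20 mm or tipped (distance of sanitiser from where it was at the start of the episode above 0.02 m or angle between sanitiser's own z axis and vertical above 0.35 rad).
It also fails if it takes over 72 s, if anything falls off the work surface, if the arm or the gripper's body presses on something with over 40 N, if the wrist force passes 120 N, or if a joint passes its speed limit or range.

ROBOT

A 6-joint arm with a two-finger parallel gripper is mounted at the origin on the work surface. World frame = base frame: x ahead of the robot, y to its left, z up, the work surface at z = 0. Lengths are in m, angles in rad, forces in N, time in s.
With the tool pointing down it reaches from about 0.35 to 0.975 m from the base axis. Payload 4.9 kg.
Tool frame: the origin (TCP) lies at the very end of the fingers, on their centre line; the grasp point (between the pads) lies 19 mm behind it; z points along the fingers, y is the direction in which the jaws open and shut (so a half turn about z gives the same grasp; the last joint's range is limited). The gripper opens to 85 mm and grips with 20 to 120 N. Pads are 22 mm wide; open, the fingers measure 114 mm over their backs; the gripper's body (76 mm by 85 mm) begins 54 mm behind the grasp point. The pads swing forward as they close: fully open they stand 13 mm farther back than shut.
Start: joints at [1.078, 0.053, 1.613, -0, 1.476, -0.119], TCP at [0.228, 0.582, 0.198] pointing down, gripper open.
Joint ranges: [-3.01, 3.01], [-1.01, 2.22], [0.06, 2.58], [-1.02, 4.17], [0.09, 2.62], [-3.14, 3.14]. Speed limits (rad/s): [2.57, 2.57, 3.14, 3.14, 3.14, 3.14].

INTERFACE

Orientations are given as a rotation vector (axis times angle).
In Python, from station import ctrl gives the robot as it stands.
- The arm moves only by the tool step_arm, never from a script. Its argument "moves" is a list of rows, each a list of 5 numbers: the opening, from 0 (shut) to 1 (fully open), then the shift along the world's x, y, z in m, then the turn about the world's z in degrees. A call has 1 to 20 rows; each row shifts and turns the pose as measured when the row begins; what a row does not reach is not made up. A row lasts 1/8 s, in which the tool goes at most 62.5 mm and 10.7 degrees, less where a joint would pass 70% of its speed; a pose out of reach is approached as far as the arm can. A call is refused whole if a number of a shift passes 0.0625 or a number of a turn 10.7, either way. A call with a gripper value outside its range is refused whole. The fingers move at their own pace and stop on an object; "newtons" is the grip in N (left out, the last holds). Time passes only in rows, so rows that do not move let the fingers close. It gives the time, the measured TCP pose, the force and the opening at its end, in the units of the state.
- ctrl.get_obs(): the state, without advancing time (a new reading comes with each control period).
- ctrl.get_image(name): name is "scene" or "top"; returns a dict with "color" (480x640x3 uint8, red, green, blue), "camera_matrix" (3x3 intrinsics, pixels), "k1" (the pictures are not rectified: a ray, as slopes to the right and down, at radius r is drawn at 1 + k1 r^2 times it, then the intrinsics apply), "R" (3x3) and "t" (3): a world point X has camera coordinates R X + t. Camera axes: x right, y down, z forward; pixel columns grow to the right and rows downward; lengths in m; the calibration is good to about 2 mm. A picture is of the moment at which its call begins. There is no depth.
- ctrl.finish_job(): hands the job in, once; it reports no verdict.
Trained networks look in a picture, given as the dict that the camera call returned (one of the last four; its "shot" number tells which), for a name from the list of things; names that differ only in an ending like _2 or _b are one class to them, and where a whole thing is asked for, a point or a joint stands for the part that bears it (a point fixed in the world has none). Each returns a list of dicts, best first, with "p" (0 to 1); they miss things now and then, are a little off and sometimes report something else, mostly with a low value. They report only what shows in the picture. A call takes as long as a camera call. They do not tell look-alikes from the thing itself.
- ctrl.spot_in(picture, query): "bbox" ([left, top, right, bottom] in pixels, round what is visible of it).
The state is a dict: "t": time; "q": joint angles; "dq": joint speeds; "effort": joint torques, N m; "tool_pos": TCP position; "tool_rot": TCP orientation; "contact_force": force on the tool from outside, world axes, zero at the start; "wrist_torque": the same for the moment, N m; "opening": finger opening in m.
Only numpy, scipy, OpenCV 4.12 (cv2) and the standard library are available. Lean on these libraries where they do the work, as an engineer would, in place of code of your own. Each camera call takes 0.05 s, during which the arm holds its last target.

## Working session

There is one attempt and no reset: what is moved stays moved. The work goes in short steps, Python scripts to look and compute and a tool call to move; the robot and the scene stay as the last step left them, time stands still between calls to the robot, and variables do not carry over. Pictures are saved under pics/ and viewed, and the job is handed in when it is done.

Besides the shell and the picture viewer there is one more tool, called after "Request:" as name(argument=value, ...), one argument or row to a line, values as JSON. step_arm: Moves the arm, as the interface text tells. Its arguments: {"type":"object","properties":{"moves":{"type":"array","items":{"type":"array","items":{"type":"number"}}},"newtons":{"type":"number"}},"required":["moves"]}

```bash
ls; mkdir -p pics
cat > h.py <<'E'
import numpy as np, cv2, pickle
from station import ctrl
def snap(name,fn):
    im=ctrl.get_image(name); cv2.imwrite('pics/'+fn+'.png',im['color'][:,:,::-1]); pickle.dump({k:v for k,v in im.items()},open('pics/'+fn+'.pkl','wb')); return im
def load(fn): return pickle.load(open('pics/'+fn+'.pkl','rb'))
def px(im,X):
    c=np.array(im['R'])@np.array(X,float)+np.array(im['t']); s=c[:2]/c[2]; s=s*(1+im['k1']*(s@s)); K=np.array(im['camera_matrix']); return K[:2,:2]@s+K[:2,2]
def ray(im,p):
    K=np.array(im['camera_matrix']); d=np.array([im['k1'],0,0,0,0.])
    s=cv2.undistortPoints(np.array([[p]],float),K,d)[0,0]
    R=np.array(im['R']); o=-R.T@np.array(im['t']); return o,R.T@np.array([s[0],s[1],1])
def at(im,p,z):
    o,d=ray(im,p); return o+d*(z-o[2])/d[2]
E
python3 - <<'E'
from h import *
for n in ['scene','top']:
    im=snap(n,n+'0'); print(n,im['k1'],-np.array(im['R']).T@im['t'],im['camera_matrix'])
    for q in ['terminal','book_top','hammer','tray','disc','stand','mug','chestpiece','sanitiser']:
        print(q,[(np.round(d['bbox']).tolist(),round(d['p'],2)) for d in ctrl.spot_in(im,q)][:3])
print(ctrl.get_obs())
E
```

```text
pics
scene 0.024387171922207723 [1.00276098 0.0366732  0.97903081] [[482.14560667   0.         327.66070562]
 [  0.         482.14560667 234.67358689]
 [  0.           0.           1.        ]]
terminal [([301.0, 294.0, 362.0, 369.0], 0.76)]
book_top []
hammer [([474.0, 155.0, 515.0, 212.0], 0.77), ([322.0, 315.0, 336.0, 323.0], 0.2)]
tray [([150.0, 206.0, 262.0, 256.0], 0.97)]
disc [([278.0, 295.0, 378.0, 324.0], 0.63), ([318.0, 244.0, 344.0, 264.0], 0.58)]
stand [([443.0, 231.0, 505.0, 287.0], 0.98)]
mug [([344.0, 187.0, 390.0, 246.0], 0.87)]
chestpiece [([295.0, 236.0, 313.0, 252.0], 0.71)]
sanitiser [([436.0, 317.0, 473.0, 359.0], 0.73), ([348.0, 188.0, 392.0, 245.0], 0.6)]
top -0.11832951019956062 [ 0.37647605 -0.01935386  1.21944655] [[489.00230166   0.         328.16856866]
 [  0.         489.00230166 239.93021826]
 [  0.           0.           1.        ]]
terminal [([298.0, 145.0, 354.0, 202.0], 0.63)]
book_top [([319.0, 175.0, 334.0, 191.0], 0.51)]
hammer [([284.0, 163.0, 367.0, 198.0], 0.87), ([152.0, 312.0, 194.0, 382.0], 0.74)]
tray [([398.0, 230.0, 506.0, 291.0], 0.74)]
[... 282 characters left out ...]
.0, 240.0, 188.0], 0.89)]
{'t': 1.0, 'q': array([ 1.07799751e+00,  5.27137883e-02,  1.61288405e+00, -4.85240765e-06,
        1.47604442e+00, -1.19007647e-01]), 'dq': array([-1.78666033e-03, -7.52011936e-04, -1.58160857e-03, -6.92354632e-05,
        9.37816856e-04, -1.26382931e-03]), 'effort': array([-1.64547477e-03, -3.93690848e+01, -3.70478296e+01, -1.50951651e-04,
        2.56143649e-04,  3.27480549e-06]), 'tool_pos': array([0.22821016, 0.58181821, 0.19830456]), 'tool_rot': array([-5.83734953e-01, -3.08687431e+00,  7.65865168e-05]), 'contact_force': array([-0.15567938, -0.15050821,  0.22628012]), 'wrist_torque': array([-0.01261308,  0.0168653 ,  0.00955166]), 'opening': 0.0857486064248594}
```

```bash
ls pics
```

```text
scene0.pkl
scene0.png
top0.pkl
top0.png
```

View pics/scene0.png

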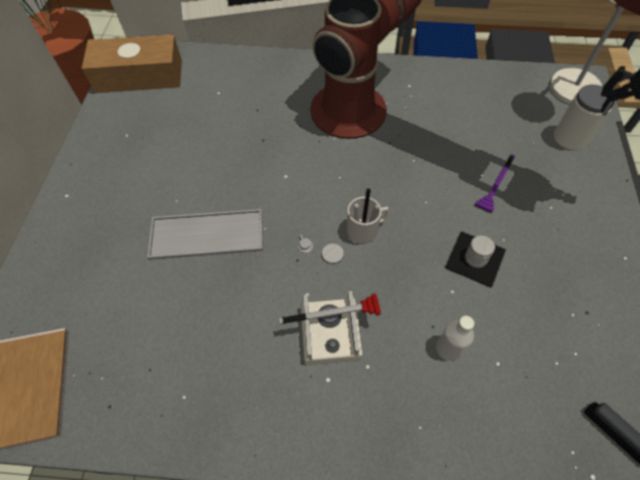

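View pics/top0.png

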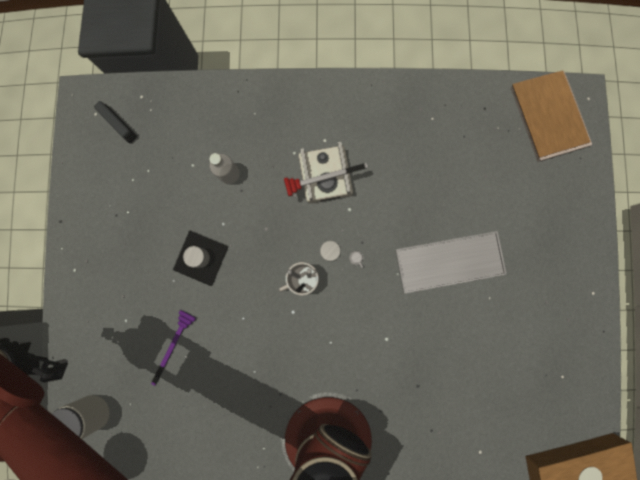

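Run:
```python
from h import *
t=load('top0')['color'][:,:,::-1]; s=load('scene0')['color'][:,:,::-1]
cv2.imwrite('pics/t_a.png',cv2.resize(t[135:315,260:400+60],None,fx=4,fy=4,interpolation=cv2.INTER_CUBIC)[:600*1] if 0 else cv2.resize(t[140:215,270:380],None,fx=7,fy=7,interpolation=cv2.INTER_CUBIC))
cv2.imwrite('pics/t_b.png',cv2.resize(t[220:310,270:380],None,fx=6,fy=6,interpolation=cv2.INTER_CUBIC))
cv2.imwrite('pics/t_c.png',cv2.resize(t[200:330,130:270],None,fx=4,fy=4,interpolation=cv2.INTER_CUBIC))
cv2.imwrite('pics/t_d.png',cv2.resize(t[220:300,390:520],None,fx=6,fy=6,interpolation=cv2.INTER_CUBIC))
cv2.imwrite('pics/s_a.png',cv2.resize(s[285:375,270:385],None,fx=6,fy=6,interpolation=cv2.INTER_CUBIC))
cv2.imwrite('pics/s_b.png',cv2.resize(s[180:295,280:400],None,fx=5,fy=5,interpolation=cv2.INTER_CUBIC))
cv2.imwrite('pics/s_c.png',cv2.resize(s[220:300,435:515],None,fx=7,fy=7,interpolation=cv2.INTER_CUBIC))
```

```text
(no output)
```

View zooms.

The scene camera shows the hammer on the terminal near (330,312), the tray at (205,232), the stand at (478,258), the disc at (333,254), the mug at (363,220), the chestpiece at (305,244) and the sanitiser at (455,338). The purple look-alike is at (497,183). I'll zoom in next.

View pics/t_a.png

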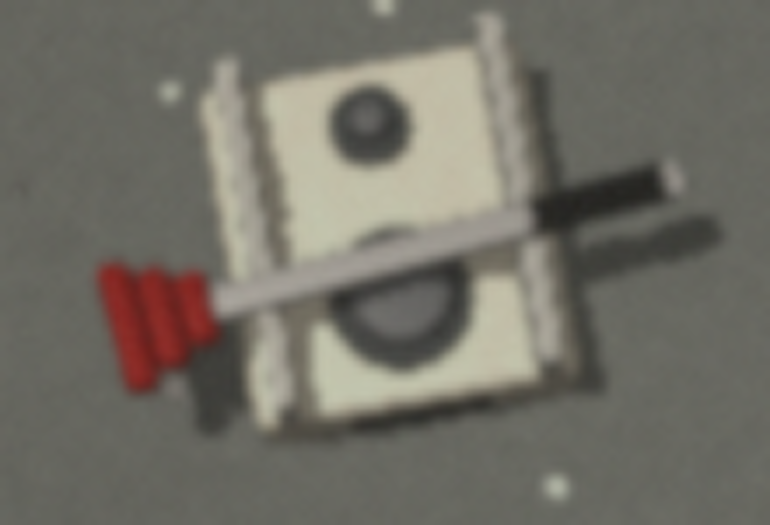

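View pics/t_b.png

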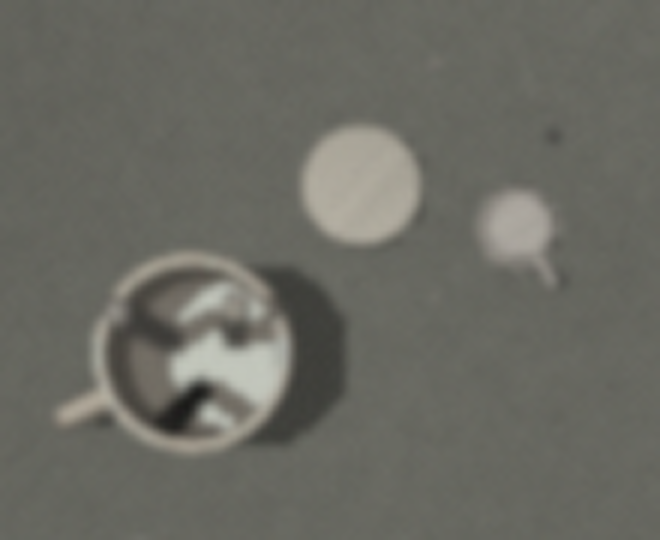

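View pics/t_c.png

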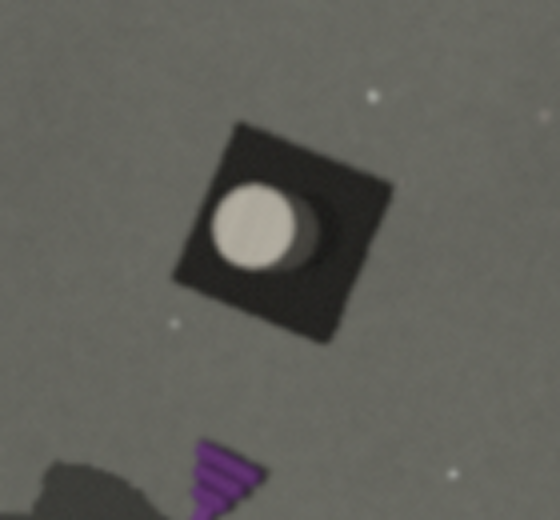

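View pics/t_d.png

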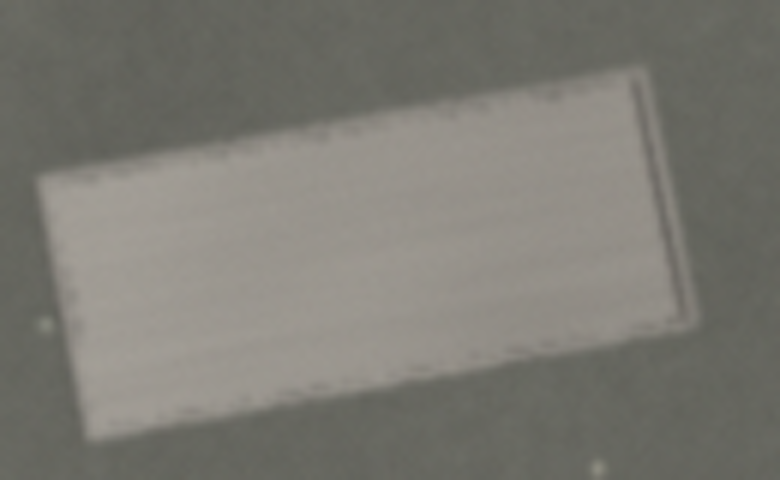

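View pics/s_a.png

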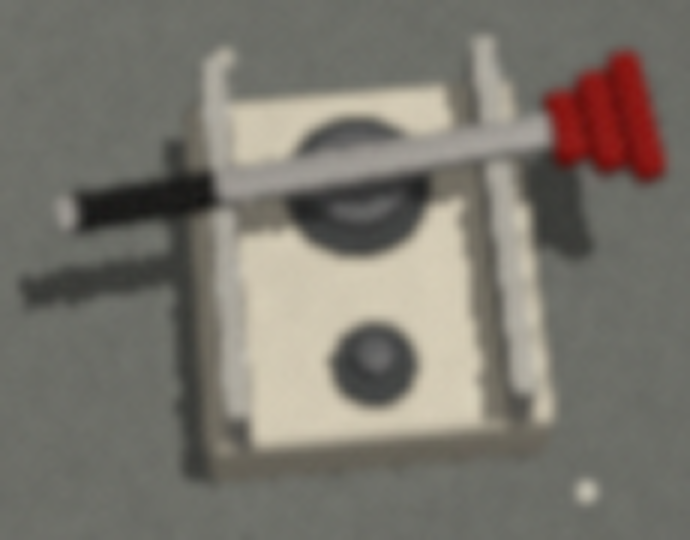

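View pics/s_b.png

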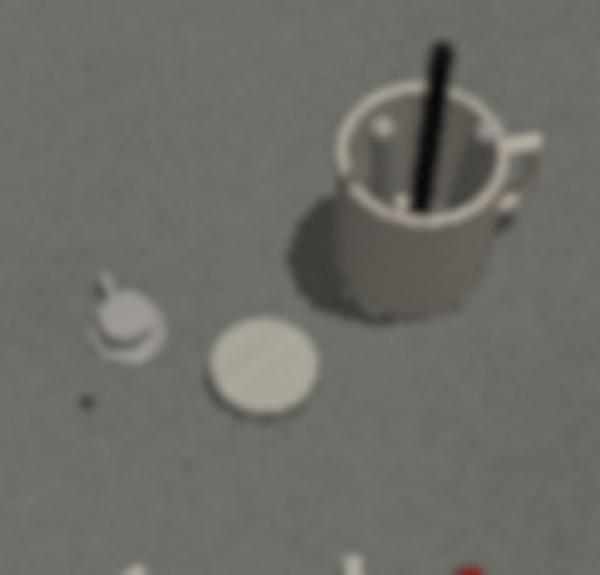

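View pics/s_c.png

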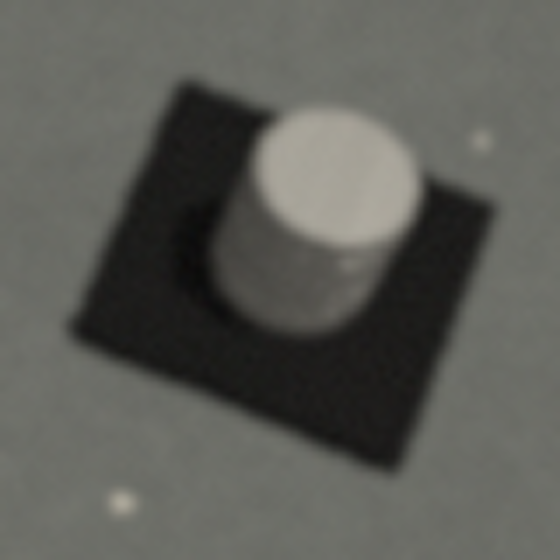

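The zooms are clear: the hammer's head is on the +y side, the disc sits between the mug and the chestpiece, and the base and tray corners all show. I'll turn these into positions.

Run:
```python
from h import *
from scipy.optimize import least_squares
T=load('top0');S=load('scene0')
zt=lambda ox,oy,s,pts:[((x+.5)/s-.5+ox,(y+.5)/s-.5+oy) for x,y in pts]
def P(n,im,pts,z): 
    r=np.array([at(im,p,z)[:2] for p in pts]); print(n,np.round(r,4).tolist()); return r
# stand base corners z=.008
a=P('standT',T,zt(130,200,4,[(239,122),(393,185),(328,344),(174,279)]),.008);print(a.mean(0),[np.degrees(np.arctan2(*(a[1]-a[0])[::-1]))])
b=P('standS',S,zt(435,220,7,[(185,80),(497,205),(395,473),(72,332)]),.008);print(b.mean(0))
# pile top heights
def tri(p,q):
    o1,d1=ray(T,p);o2,d2=ray(S,q)
    M=np.c_[d1,-d2];k=np.linalg.lstsq(M,o2-o1,rcond=None)[0];x=o1+d1*k[0];y=o2+d2*k[1];return (x+y)/2,np.linalg.norm(x-y)
print('piletop',tri(zt(130,200,4,[(254,227)])[0],zt(435,220,7,[(337,176)])[0]))
print('disc',P('dT',T,zt(270,220,6,[(361,185)]),.012),P('dS',S,zt(280,180,5,[(264,366)]),.012),)
P('chestT',T,zt(270,220,6,[(516,227)]),.017);P('stem end',T,zt(270,220,6,[(553,285)]),.008);P('chestS',S,zt(280,180,5,[(126,315)]),.017)
P('mugT',T,zt(270,220,6,[(192,352)]),.09);P('mugS',S,zt(280,180,5,[(421,153)]),.09);P('handle end',T,zt(270,220,6,[(58,418)]),.07)
t=P('trayT',T,zt(390,220,6,[(40,176),(650,66),(698,325),(88,440)]),.012);print(t.mean(0),np.degrees(np.arctan2(*(t[0]-t[1])[::-1])),np.degrees(np.arctan2(*(t[3]-t[2])[::-1])))
s=P('trayS',S,[(151,217),(262,209),(263,241),(150,258)],.012);print(s.mean(0))
h=P('hamT tip,butt',T,zt(270,140,7,[(118,328),(680,178)]),.078);print(np.linalg.norm(h[0]-h[1]))
d=(h[0]-h[1])/np.linalg.norm(h[0]-h[1]);print('com',h[1]+d*.115,np.degrees(np.arctan2(d[1],d[0])))
h=P('hamS tip,butt',S,zt(270,285,6,[(645,115),(62,213)]),.078);d=(h[0]-h[1])/np.linalg.norm(h[0]-h[1]);print('com',h[1]+d*.115,np.degrees(np.arctan2(d[1],d[0])))
P('minorT',T,zt(270,140,7,[(368,118)]),.05);P('minorS',S,zt(270,285,6,[(376,355)]),.05)
P('minor collarT',T,zt(270,140,7,[(370,125)]),.043);P('large collarT',T,zt(270,140,7,[(402,299)]),.043);P('minor collarS',S,zt(270,285,6,[(373,365)]),.043);P('large collarS',S,zt(270,285,6,[(358,187)]),.043)
c=P('cheekT tops',T,zt(270,140,7,[(226,60),(280,412),(489,15),(550,360)]),.074);print(c.mean(0))
c=P('cheekS',S,zt(270,285,6,[(215,55),(237,412),(485,40),(525,385)]),.074);print(c.mean(0))
P('sanT',T,[(217,159)],.15);P('sanS',S,[(466,323)],.15)
from scipy.spatial.transform import Rotation as R
print(R.from_rotvec(ctrl.get_obs()['tool_rot']).as_matrix().round(3))
```

```text
standT [[0.5167, 0.3528], [0.477, 0.2529], [0.3773, 0.292], [0.4172, 0.3919]]
[0.44705986 0.32240116] [np.float64(-111.71075951644613)]
standS [[0.3788, 0.2913], [0.4183, 0.3906], [0.5192, 0.3495], [0.4784, 0.2505]]
[0.4486559 0.3204668]
piletop (array([0.44671423, 0.32270783, 0.06551764]), np.float64(0.0024737947911722454))
dT [[0.4658, -0.0027]]
dS [[0.4672, -0.0054]]
disc [[ 0.46580107 -0.00267036]] [[ 0.46720704 -0.00536654]]
chestT [[0.4483, -0.0664]]
stem end [[0.4248, -0.0819]]
chestS [[0.4489, -0.071]]
mugT [[0.3955, 0.0611]]
mugS [[0.3962, 0.0581]]
handle end [[0.3698, 0.1149]]
trayT [[0.4697, -0.1674], [0.516, -0.4243], [0.4078, -0.4417], [0.3612, -0.1862]]
[ 0.43867616 -0.30490338] 100.19754244234862 100.33798880426845
trayS [[0.4089, -0.4464], [0.3618, -0.1859], [0.4506, -0.1689], [0.5182, -0.4173]]
[ 0.43488527 -0.30460287]
hamT tip,butt [[0.6133, 0.0999], [0.6652, -0.0913]]
0.19805596862853073
com [0.63508214 0.01972027] 105.20226224103311
hamS tip,butt [[0.6121, 0.0971], [0.6642, -0.0923]]
com [0.63370385 0.01858049] 105.3865057640785
minorT [[0.6939, 0.016]]
minorS [[0.6932, 0.014]]
minor collarT [[0.6933, 0.0155]]
large collarT [[0.6307, 0.0041]]
minor collarS [[0.6943, 0.0131]]
large collarS [[0.6325, 0.0025]]
cheekT tops [[0.7081, 0.0643], [0.585, 0.0447], [0.7238, -0.0262], [0.6029, -0.0469]]
[0.65493975 0.0089866 ]
cheekS [[0.6018, -0.0492], [0.7238, -0.0278], [0.5878, 0.0419], [0.7066, 0.0628]]
[0.65499529 0.00694631]
sanT [[0.6624, 0.2511]]
sanS [[0.6658, 0.2532]]
[[-0.931  0.365 -0.   ]
 [ 0.365  0.931 -0.   ]
 [ 0.    -0.    -1.   ]]
```

Run:
```python
from h import *
S=load('scene0');T=load('top0')
for p in [(441,48),(382,127),(485,130)]:
    print(at(S,((p[0]+.5)/5-.5+280,(p[1]+.5)/5-.5+180),.13).round(3))
for z in (.1,.135): print(px(T,[.396,.06,z]))
```

```text
[0.368 0.063 0.13 ]
[0.412 0.04  0.13 ]
[0.409 0.084 0.13 ]
[301.75198984 277.95963177]
[300.63643255 277.67978608]
```

Request:
step_arm(
  moves=[
    [0.8, 0.024, -0.058, 0, -8.8],
    [0.8, 0.024, -0.058, 0, -8.8],
    [0.8, 0.024, -0.058, 0, -8.8],
    [0.8, 0.024, -0.058, 0, -8.8],
    [0.8, 0.024, -0.058, 0, -8.8],
    [0.8, 0.024, -0.058, 0, -8.8],
    [0.8, 0.024, -0.058, 0, 0],
    [0.8, 0.024, -0.058, 0, 0],
  ],
  newtons=40,
)

```text
t: 2.0
tool_pos: [0.4183, 0.1183, 0.1992]
tool_rot: [1.92, 2.481, 0.008]
contact_force: [0.9, 1.5, 0.4]
opening: 0.0684
```

Request:
step_arm(
  moves=[
    [0.8, 0.024, -0.06, 0, 1],
    [0.8, 0.024, -0.06, -0.02, 0],
    [0.8, 0, 0, 0, 0],
    [0.8, 0, 0, 0, 0],
  ],
)

```text
t: 2.5
tool_pos: [0.4645, 0.0009, 0.1825]
tool_rot: [1.905, 2.488, 0.012]
contact_force: [-0.0, 1.0, 0.1]
opening: 0.0681
```

```bash
cat >> h.py <<'E'
from scipy.spatial.transform import Rotation as Ro
def st():
    o=ctrl.get_obs(); R=Ro.from_rotvec(o['tool_rot']).as_matrix()
    print('t',round(o['t'],2),'pos',o['tool_pos'].round(4),'jawdeg',round(np.degrees(np.arctan2(R[1,1],R[0,1])),2),'zz',R[2,2].round(4),'F',o['contact_force'].round(2),'open',round(o['opening'],4),'q',o['q'].round(2))
E
python3 - <<'E'
from h import *
st()
E
```

```text
t 2.5 pos [0.4645 0.0009 0.1825] jawdeg 15.12 zz -0.9999 F [-0.02  1.04  0.14] open 0.0681 q [-0.16 -0.35  2.    0.    1.48 -0.42]
```

Request:
step_arm(
  moves=[
    [0.8, 0.002, -0.005, -0.05, 0],
    [0.8, 0, 0, -0.05, 0],
    [0.8, 0, 0, -0.04, 0],
    [0.8, 0, 0, 0, 0],
    [0.8, 0, 0, 0, 0],
  ],
)

```text
t: 3.12
tool_pos: [0.469, 0.002, 0.0454]
tool_rot: [1.885, 2.491, 0.021]
contact_force: [1.0, -0.6, 0.8]
opening: 0.0683
```

Run:
```python
from h import *
st()
s=snap('scene','s1')['color'][:,:,::-1];t=snap('top','t1')['color'][:,:,::-1]
a=cv2.resize(s[180:300,270:400],None,fx=4,fy=4);b=cv2.resize(t[200:320,270:400],None,fx=4,fy=4);cv2.imwrite('pics/c1.png',np.vstack([a[:300*2],b])[:, :] if 0 else cv2.resize(np.hstack([a,b]),(800,370)))
```

```text
t 3.12 pos [0.469  0.002  0.0454] jawdeg 15.77 zz -0.9998 F [ 1.03 -0.58  0.76] open 0.0683 q [-0.16 -0.2   2.12  0.    1.2  -0.43]
```

View pics/c1.png

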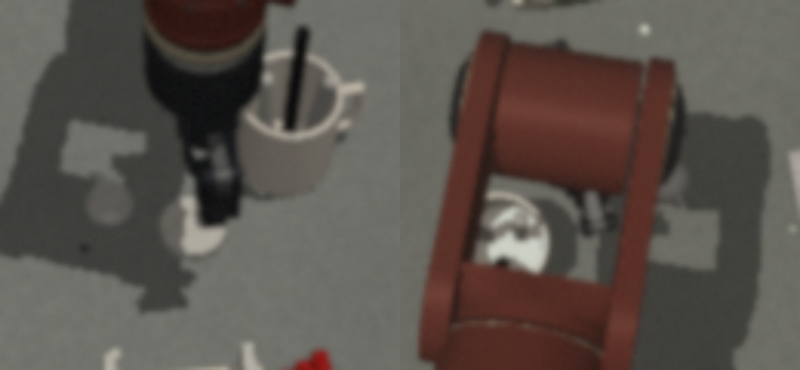

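The gripper straddles the disc near (195,215) in this composite, clear of the mug and chestpiece. I'll lower it and correct the small y offset.

Request:
step_arm(
  moves=[
    [0.8, -0.002, -0.006, 0, 0],
    [0.8, 0, -0.002, 0, 0],
    [0.8, 0, 0, -0.02, 0],
    [0.8, 0, 0, -0.015, 0],
    [0.8, 0, 0, 0, 0],
  ],
)

```text
t: 3.85
tool_pos: [0.471, -0.0082, 0.0148]
tool_rot: [1.882, 2.482, 0.029]
contact_force: [-1.0, 1.1, 0.7]
opening: 0.068
```

Run:
```python
from h import *
st()
```

```text
t 3.85 pos [ 0.471  -0.0082  0.0148] jawdeg 15.69 zz -0.9995 F [-1.02  1.07  0.71] open 0.068 q [-0.18 -0.15  2.14  0.    1.13 -0.45]
```

Request:
step_arm(
  moves=[
    [0.8, -0.005, 0.004, -0.003, 0],
    [0.8, 0, 0, -0.006, 0],
    [0.8, 0, 0, 0, 0],
  ],
)

```text
t: 4.22
tool_pos: [0.4664, -0.004, 0.0063]
tool_rot: [1.881, 2.481, 0.03]
contact_force: [0.5, -0.4, -0.2]
opening: 0.0683
```

Run:
```python
from h import *
st(); print(Ro.from_rotvec(ctrl.get_obs()['tool_rot']).as_matrix().round(4)[:,2])
```

```text
t 4.22 pos [ 0.4664 -0.004   0.0063] jawdeg 15.7 zz -0.9994 F [ 0.47 -0.36 -0.2 ] open 0.0683 q [-0.17 -0.15  2.15  0.    1.11 -0.45]
[ 0.0338 -0.0017 -0.9994]
```

Request:
step_arm(
  moves=[
    [0.8, 0, 0, -0.003, 0],
    [0.8, 0, 0, 0, 0],
    [0.4, 0, 0, 0, 0],
    [0.4, 0, 0, 0, 0],
    [0.4, 0, 0, 0, 0],
    [0.4, 0, 0, 0, 0],
  ],
  newtons=30,
)

```text
t: 4.97
tool_pos: [0.4672, -0.0042, 0.0039]
tool_rot: [1.88, 2.48, 0.031]
contact_force: [0.5, -0.6, 0.1]
opening: 0.0338
```

Run:
```python
from h import *
st(); print(Ro.from_rotvec(ctrl.get_obs()['tool_rot']).as_matrix().round(4)[:,2])
```

```text
t 4.97 pos [ 0.4672 -0.0042  0.0039] jawdeg 15.7 zz -0.9994 F [ 0.48 -0.63  0.12] open 0.0338 q [-0.17 -0.15  2.15  0.    1.1  -0.45]
[ 0.0353 -0.002  -0.9994]
```

The fingers closed past the disc's 50 mm, so they probably passed over it. I'll look.

Run:
```python
from h import *
s=snap('scene','s2')['color'][:,:,::-1];t=snap('top','t2')['color'][:,:,::-1]
a=cv2.resize(s[180:300,270:400],None,fx=4,fy=4);b=cv2.resize(t[200:320,270:400],None,fx=4,fy=4);cv2.imwrite('pics/c2.png',cv2.resize(np.hstack([a,b]),(800,370)))
```

```text
(no output)
```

View pics/c2.png

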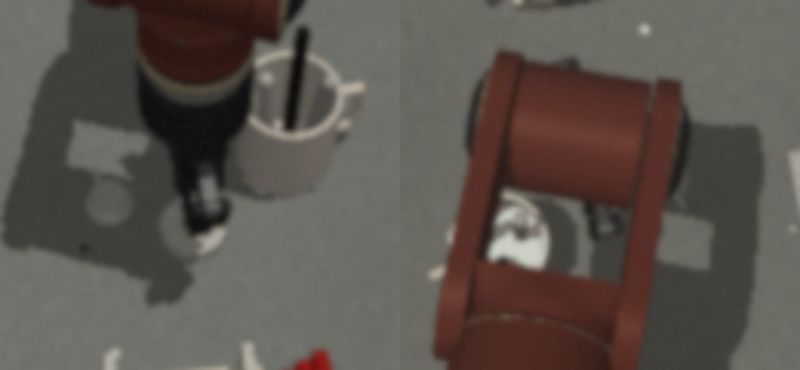

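Run:
```python
from h import *
for n in ['s1','s2']:
    im=load(n); s=im['color'][:,:,::-1]
    cv2.imwrite('pics/z%s.png'%n,cv2.resize(s[205:275,295:375],None,fx=8,fy=8,interpolation=cv2.INTER_CUBIC))
o=ctrl.get_obs();R=Ro.from_rotvec(o['tool_rot']).as_matrix();p=o['tool_pos']
for w in (.0,.017,-.017): 
  for b in (0,.013): print(w,b,(px(load('s2'),p+R@[0,w,-b])-[295,205])*8)
```

```text
0.0 0 [303.33188173 396.40371231]
0.0 0.013 [303.83651161 373.04193973]
0.017 0 [314.38496827 446.66542927]
0.017 0.013 [315.0035845  423.60640571]
-0.017 0 [292.46015318 346.9664124 ]
-0.017 0.013 [292.85437696 323.31438475]
```

View pics/zs2.png

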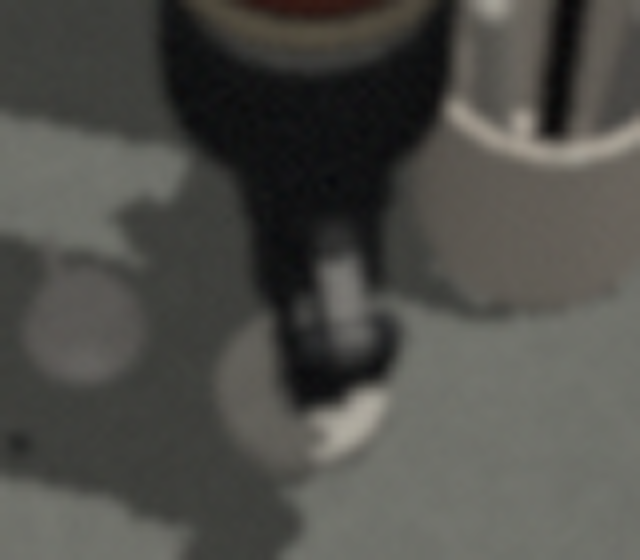

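Run:
```python
from h import *
print((px(load('s2'),[.4665,-.004,.012])-[295,205])*8)
```

```text
[304.16515308 380.63000858]
```

View pics/zs1.png

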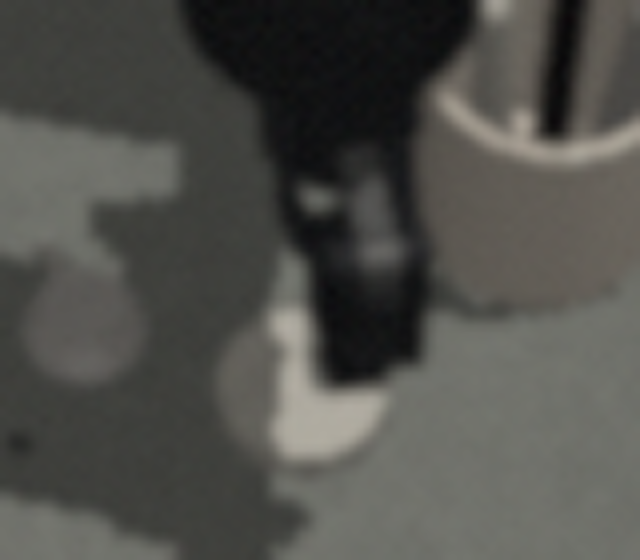

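Run:
```python
from h import *
def pr(im,p,yaw,tilt,w,b,x=0):
    a=np.radians(yaw);y=np.array([np.cos(a),np.sin(a),0]);z=np.array([tilt,0,-1]);z/=np.linalg.norm(z);y-=z*(y@z);y/=np.linalg.norm(y);xx=np.cross(y,z)
    return ((px(im,np.array(p)+y*w-z*b+xx*x)-[295,205])*8).round()
for n,p,t,ws in [('s1',[.469,.002,.0454],.02,(.034,.048)),('s2',[.4672,-.0042,.0039],.035,(.017,.031))]:
    for w in ws:
        for x in (-.011,.011):
            print(n,w,x,[pr(load(n),p,15.7,t,w,b,x).tolist() for b in (0,.01,.02)])
```

```text
s1 0.034 -0.011 [[310.0, 443.0], [310.0, 425.0], [310.0, 407.0]]
s1 0.034 0.011 [[388.0, 430.0], [389.0, 412.0], [390.0, 394.0]]
s1 0.048 -0.011 [[319.0, 487.0], [320.0, 469.0], [320.0, 451.0]]
s1 0.048 0.011 [[399.0, 474.0], [400.0, 456.0], [401.0, 438.0]]
s2 0.017 -0.011 [[276.0, 453.0], [276.0, 435.0], [277.0, 417.0]]
s2 0.017 0.011 [[352.0, 441.0], [353.0, 423.0], [353.0, 405.0]]
s2 0.031 -0.011 [[285.0, 495.0], [286.0, 477.0], [286.0, 460.0]]
s2 0.031 0.011 [[361.0, 483.0], [362.0, 465.0], [363.0, 447.0]]
```

Run:
```python
from h import *
a=[cv2.resize(load(n)['color'][:,:,::-1][225:285,305:365],None,fx=6.6,fy=6.6,interpolation=cv2.INTER_CUBIC) for n in ('t1','t2')]
cv2.imwrite('pics/zt.png',cv2.convertScaleAbs(np.hstack(a),alpha=1.8))
for p in ([.469,.002,.0454],[.4672,-.0042,.0039]): print((px(load('t2'),p)-[305,225])*6.6)
print((px(load('t2'),[.4665,-.004,.012])-[305,225])*6.6)
```

```text
[149.32843576 152.23060906]
[167.70190576 165.64484889]
[166.89899358 165.89733613]
```

View pics/zt.png

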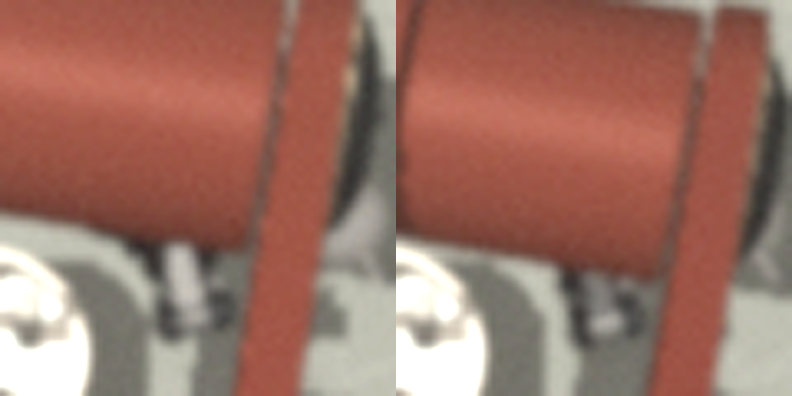

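Request:
step_arm(
  moves=[
    [0.8, 0, 0, 0.02, 0],
    [0.8, 0, 0, 0.05, 0],
    [0.4, 0, 0, 0.05, 0],
    [0.4, 0, 0, 0.03, 0],
    [0.4, 0, 0, 0, 0],
    [0.4, 0, 0, 0, 0],
  ],
)

```text
t: 5.82
tool_pos: [0.4644, -0.0037, 0.1561]
tool_rot: [1.882, 2.483, 0.028]
contact_force: [-0.2, -0.3, -0.8]
opening: 0.0346
```

Run:
```python
from h import *
st(); print(Ro.from_rotvec(ctrl.get_obs()['tool_rot']).as_matrix().round(4)[:,2])
im=snap('scene','s3');s=im['color'][:,:,::-1];t=snap('top','t3')['color'][:,:,::-1]
p=ctrl.get_obs()['tool_pos'];R=Ro.from_rotvec(ctrl.get_obs()['tool_rot']).as_matrix()
print('tcp',px(im,p),[px(im,p+R@[0,w,-b]).round(1).tolist() for w in(-.017,.017) for b in(0,.01,.02)], ctrl.spot_in(im,'disc')[:2])
c=s.copy()
for w in(-.017,.017):
  for b in(0,.01,.02): cv2.circle(c,tuple(int(v) for v in px(im,p+R@[0,w,-b])),0,(0,255,0),-1)
cv2.imwrite('pics/c3.png',np.hstack([cv2.resize(x[140:260,290:370],None,fx=5,fy=5,interpolation=cv2.INTER_CUBIC) for x in(s,c)]))
```

```text
t 5.83 pos [ 0.4644 -0.0037  0.1561] jawdeg 15.69 zz -0.9995 F [-0.19 -0.3  -0.78] open 0.0346 q [-0.17 -0.35  2.04  0.    1.42 -0.45]
[ 0.0313 -0.0012 -0.9995]
tcp [333.72701065 217.37545894] [[332.2, 210.7], [332.2, 207.9], [332.3, 204.9], [335.3, 224.2], [335.4, 221.4], [335.4, 218.5]] [{'bbox': [319.3, 243.7, 343.0, 266.4], 'p': 0.57}]
```

View pics/c3.png

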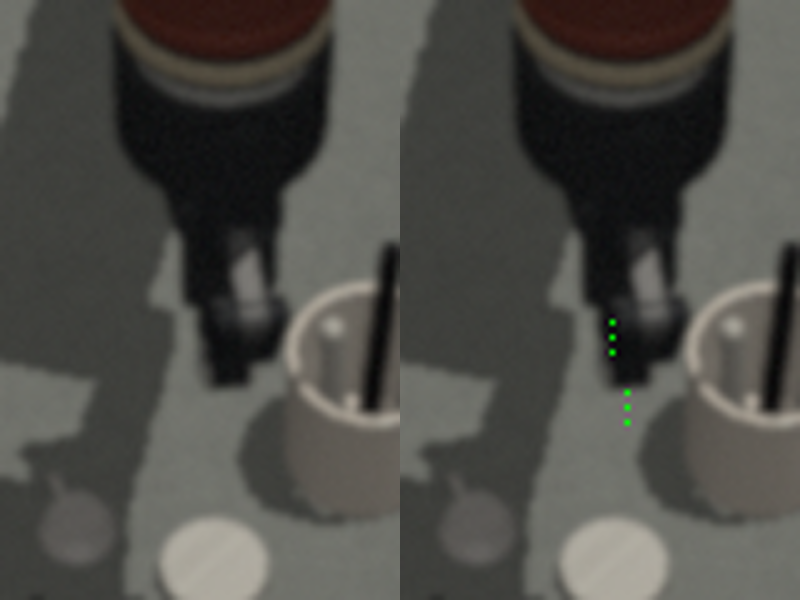

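Request:
step_arm(
  moves=[
    [0, 0, 0, 0, 0],
    [0, 0, 0, 0, 0],
    [0, 0, 0, 0, 0],
    [0, 0, 0, 0, 0],
  ],
)

```text
t: 6.48
tool_pos: [0.4626, -0.0034, 0.1526]
tool_rot: [1.886, 2.488, 0.023]
contact_force: [0.4, 0.2, -0.3]
opening: -0.0004
```

Run:
```python
from h import *
st()
im=snap('scene','s4');s=im['color'][:,:,::-1]
p=ctrl.get_obs()['tool_pos'];R=Ro.from_rotvec(ctrl.get_obs()['tool_rot']).as_matrix()
c=s.copy()
for w in(-.0,):
  for b in(0,.01,.02): cv2.circle(c,tuple(int(round(v)) for v in px(im,p+R@[0,w,-b])),0,(0,255,0),-1)
cv2.imwrite('pics/c4.png',np.hstack([cv2.resize(x[140:260,290:370],None,fx=5,fy=5,interpolation=cv2.INTER_CUBIC) for x in(s,c)]))
t=snap('top','t4')['color'][:,:,::-1]
cv2.imwrite('pics/ct4.png',t)
```

```text
t 6.47 pos [ 0.4626 -0.0034  0.1526] jawdeg 15.68 zz -0.9997 F [ 0.36  0.16 -0.27] open -0.0004 q [-0.17 -0.34  2.04  0.    1.42 -0.45]
```

View pics/c4.png

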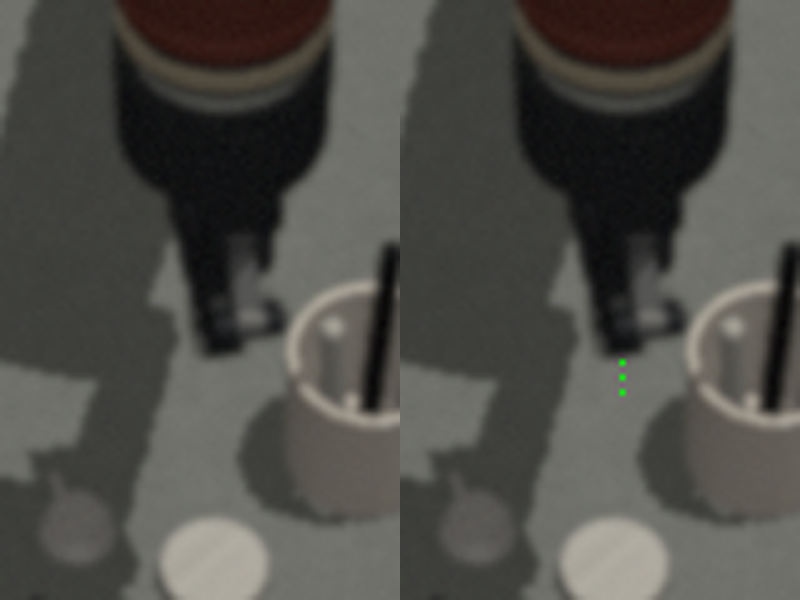

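Run:
```python
from h import *
print(px(load('s4'),[0,0,0]),px(load('t4'),[0,0,0]))
print(px(load('t4'),[.4626,-.0034,.1526]), ctrl.get_obs()['q'])
```

```text
[348.85703632 110.12215515] [328.21377886 439.43597732]
[329.20432072 247.13474201] [-0.17126754 -0.34322972  2.04485569  0.00414434  1.41518697 -0.44553195]
```

View pics/ct4.png

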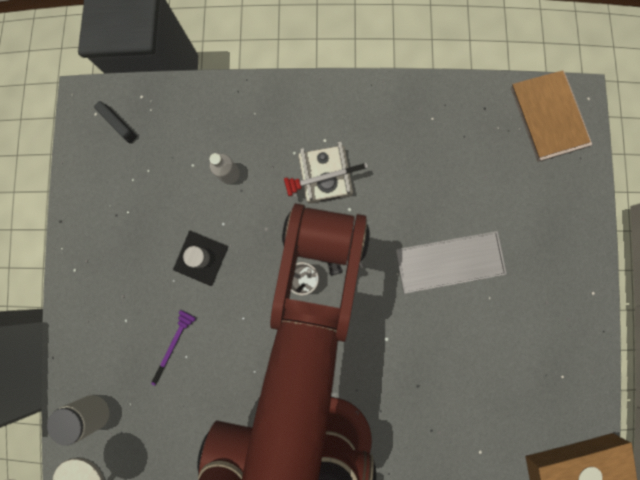

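View pics/s4.png

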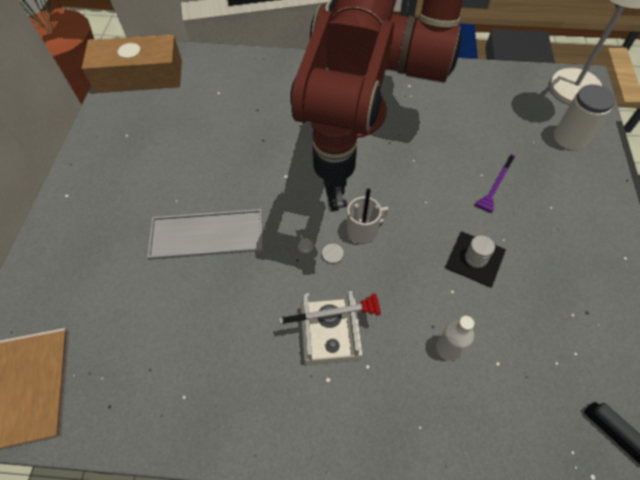

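Run:
```python
from h import *
im=load('s4');o=ctrl.get_obs();p=o['tool_pos'];R=Ro.from_rotvec(o['tool_rot']).as_matrix()
for b in (0,.02,.05,.073,.1,.15,.2,.25): print(b,((px(im,p+R@[0,0,-b])-[290,140])*5).round())
# front edge of body
for b in (.073,.12,.17): print([((px(im,p+R@[x,y,-b])-[290,140])*5).round().tolist() for x,y in((.038,.042),(-.038,.042))])
```

```text
0 [219. 388.]
0.02 [220. 359.]
0.05 [221. 315.]
0.073 [221. 280.]
0.1 [222. 236.]
0.15 [224. 149.]
0.2 [226.  52.]
0.25 [227. -55.]
[[342.0, 353.0], [142.0, 383.0]]
[[348.0, 277.0], [140.0, 307.0]]
[[357.0, 188.0], [138.0, 219.0]]
```

The tip shows about 20 mm above the reported TCP in the image, which fits the fingers passing over the disc. I'll reopen, straddle the disc again and feel for the desk.

Request:
step_arm(
  moves=[
    [0.8, 0.002, 0, 0, 0],
    [0.8, 0.002, 0, -0.03, 0],
    [0.8, 0, 0, -0.05, 0],
    [0.8, 0, 0, -0.03, 0],
    [0.8, 0, 0, -0.02, 0],
    [0.8, 0, 0, 0, 0],
    [0.8, 0, 0, 0, 0],
  ],
)

```text
t: 7.45
tool_pos: [0.4695, -0.0038, 0.0225]
tool_rot: [1.882, 2.483, 0.029]
contact_force: [0.2, 0.3, -0.0]
opening: 0.0685
```

Run:
```python
from h import *
st()
```

```text
t 7.45 pos [ 0.4695 -0.0038  0.0225] jawdeg 15.69 zz -0.9995 F [ 0.22  0.27 -0.02] open 0.0685 q [-0.17 -0.17  2.14  0.    1.14 -0.44]
```

Request:
step_arm(
  moves=[
    [0.8, -0.003, 0, -0.01, 0],
    [0.8, 0, 0, -0.01, 0],
    [0.8, 0, 0, -0.005, 0],
    [0.8, 0, 0, 0, 0],
  ],
)

```text
t: 7.95
tool_pos: [0.4682, -0.0041, -0.0017]
tool_rot: [1.879, 2.479, 0.032]
contact_force: [-0.2, 0.2, 0.3]
opening: 0.0684
```

Run:
```python
from h import *
st()
```

```text
t 7.95 pos [ 0.4682 -0.0041 -0.0017] jawdeg 15.69 zz -0.9993 F [-0.16  0.23  0.28] open 0.0684 q [-0.17 -0.14  2.15  0.    1.09 -0.45]
```

Request:
step_arm(
  moves=[
    [0.8, -0.001, 0, -0.003, 0],
    [0.8, 0, 0, -0.003, 0],
    [0.8, 0, 0, 0, 0],
  ],
)

```text
t: 8.32
tool_pos: [0.4675, -0.0041, -0.0078]
tool_rot: [1.879, 2.479, 0.032]
contact_force: [-0.3, 0.4, 0.2]
opening: 0.068
```

Run:
```python
from h import *
st()
s=snap('scene','s5')['color'][:,:,::-1]
cv2.imwrite('pics/c5.png',cv2.resize(s[195:275,290:380],None,fx=7,fy=7,interpolation=cv2.INTER_CUBIC))
```

```text
t 8.32 pos [ 0.4675 -0.0041 -0.0078] jawdeg 15.7 zz -0.9993 F [-0.27  0.38  0.18] open 0.068 q [-0.17 -0.13  2.16  0.    1.07 -0.45]
```

View pics/c5.png

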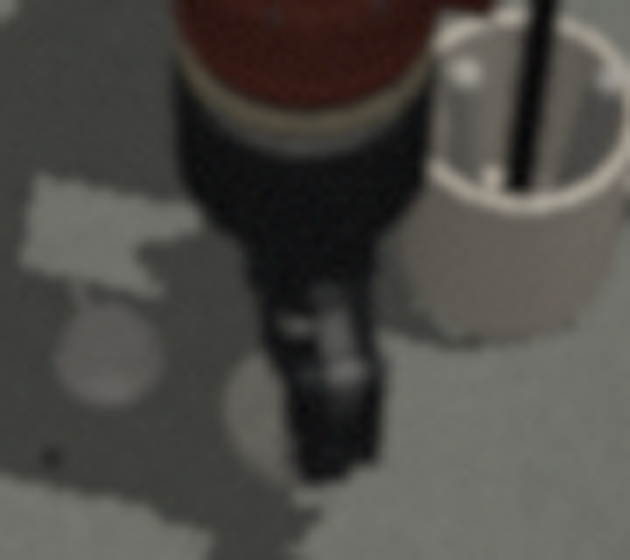

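Request:
step_arm(
  moves=[
    [0.8, 0, 0, -0.003, 0],
    [0.8, 0, 0, -0.003, 0],
    [0.8, 0, 0, 0, 0],
  ],
)

```text
t: 8.75
tool_pos: [0.4678, -0.0042, -0.0139]
tool_rot: [1.879, 2.479, 0.033]
contact_force: [0.2, -0.3, -0.0]
opening: 0.0681
```

Run:
```python
from h import *
st()
```

```text
t 8.75 pos [ 0.4678 -0.0042 -0.0139] jawdeg 15.69 zz -0.9993 F [ 0.25 -0.31 -0.03] open 0.0681 q [-0.17 -0.12  2.16  0.    1.06 -0.45]
```

Request:
step_arm(
  moves=[
    [0.8, -0.001, 0, -0.003, 0],
    [0.8, 0, 0, 0, 0],
  ],
)

```text
t: 9.0
tool_pos: [0.4667, -0.0042, -0.0171]
tool_rot: [1.878, 2.479, 0.033]
contact_force: [-0.4, 0.8, 0.6]
opening: 0.0681
```

Request:
step_arm(
  moves=[
    [0.8, 0, 0, -0.003, 0],
    [0.8, 0, 0, 0, 0],
  ],
)

```text
t: 9.25
tool_pos: [0.4667, -0.0042, -0.0203]
tool_rot: [1.878, 2.479, 0.033]
contact_force: [-0.9, -0.2, -0.0]
opening: 0.0683
```

Request:
step_arm(
  moves=[
    [0.8, 0, 0, -0.002, 0],
    [0.3, 0, 0, 0, 0],
    [0.3, 0, 0, 0, 0],
    [0.3, 0, 0, 0, 0],
    [0.3, 0, 0, 0, 0],
  ],
  newtons=30,
)

```text
t: 9.88
tool_pos: [0.4632, -0.0057, -0.0205]
tool_rot: [1.881, 2.487, 0.017]
contact_force: [-0.6, -0.8, -0.2]
opening: 0.0253
```

Run:
```python
from h import *
st()
s=snap('scene','s6')['color'][:,:,::-1]
cv2.imwrite('pics/c6.png',cv2.resize(s[195:275,290:380],None,fx=7,fy=7,interpolation=cv2.INTER_CUBIC))
```

```text
t 9.88 pos [ 0.4632 -0.0057 -0.0205] jawdeg 15.81 zz -0.9997 F [-0.57 -0.8  -0.16] open 0.0253 q [-0.17 -0.11  2.16 -0.    1.06 -0.45]
```

View pics/c6.png

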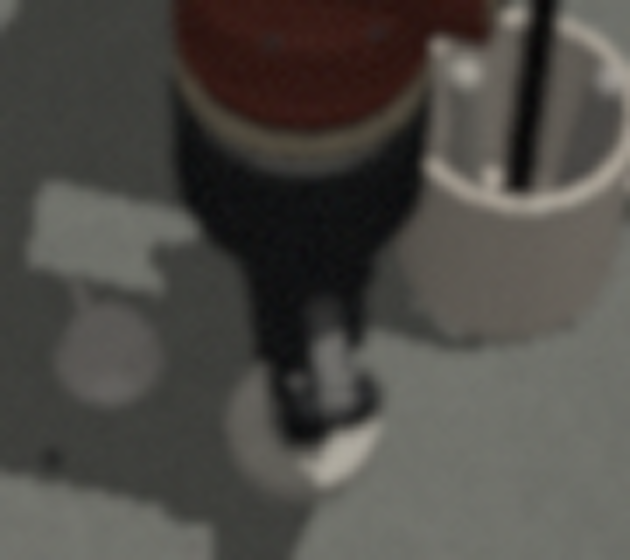

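Request:
step_arm(
  moves=[
    [0.85, 0, 0, 0.015, 0],
    [0.85, 0.002, 0, 0.03, 0],
    [0.85, 0, 0, 0.06, 0],
    [0.85, 0, 0, 0.06, 0],
    [0.85, 0, 0, 0, 0],
    [0.85, 0, 0, 0, 0],
  ],
)

```text
t: 10.68
tool_pos: [0.4644, -0.005, 0.153]
tool_rot: [1.878, 2.485, 0.021]
contact_force: [0.3, 0.1, -0.2]
opening: 0.073
```

Run:
```python
from h import *
st()
im=snap('scene','s7');s=im['color'][:,:,::-1]
print(ctrl.spot_in(im,'disc'),ctrl.spot_in(im,'chestpiece')[:1])
print(px(load('s0') if 0 else im,[.4665,-.004,.012]))
cv2.imwrite('pics/c7.png',np.hstack([cv2.resize(x[150:270,295:375],None,fx=5,fy=5,interpolation=cv2.INTER_CUBIC) for x in (s,load('scene0')['color'][:,:,::-1])]))
```

```text
t 10.68 pos [ 0.4644 -0.005   0.153 ] jawdeg 15.83 zz -0.9996 F [ 0.28  0.15 -0.19] open 0.073 q [-0.17 -0.34  2.04 -0.    1.41 -0.45]
[] [{'bbox': [297.7, 234.4, 312.7, 255.6], 'p': 0.64}]
[333.02064413 252.57875107]
```

View pics/c7.png

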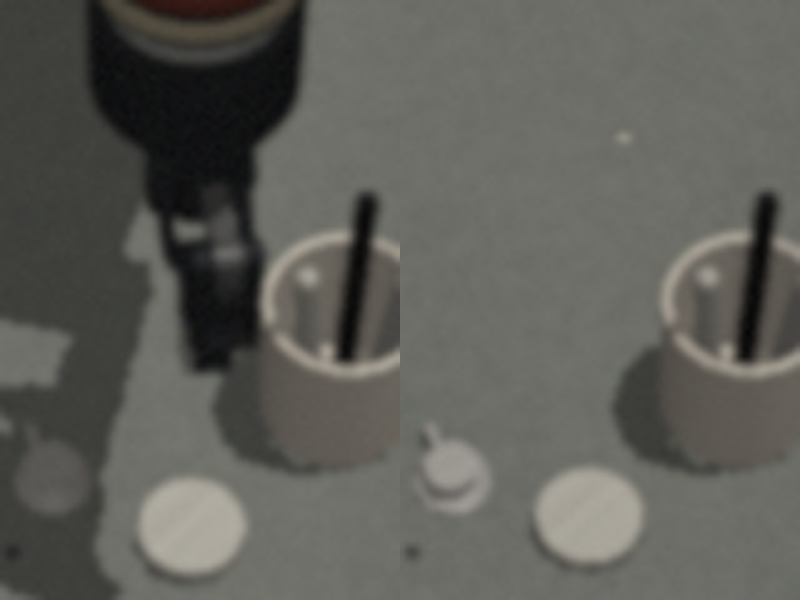

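Run:
```python
from h import *
im=load('s7')
print('disc',at(im,(295+192/5-.4,150+527/5-.4),.012))
for name,pix,xx in [('s7',(295+212/5,150+368/5),.5),('s7',(295+212/5,150+368/5),.512),('s4',(290+222/5,140+353/5),.463),('s4',(290+222/5,140+353/5),.475)]:
    o,d=ray(load(name),pix);k=(xx-o[0])/d[0];print(name,xx,(o+d*k).round(4))
```

```text
disc [ 0.47280975 -0.00349711  0.012     ]
s7 0.5 [0.5    0.0063 0.1894]
s7 0.512 [0.512  0.0071 0.2082]
s4 0.463 [ 0.463  -0.0026  0.1787]
s4 0.475 [ 0.475  -0.0017  0.1965]
```

Request:
step_arm(
  moves=[
    [0.85, 0.005, 0.001, -0.03, 0],
    [0.85, 0, 0, -0.05, 0],
    [0.85, 0, 0, -0.05, 0],
    [0.85, 0, 0, -0.03, 0],
    [0.85, 0, 0, 0, 0],
    [0.85, 0, 0, 0, 0],
  ],
)

```text
t: 11.58
tool_pos: [0.4627, -0.0029, -0.019]
tool_rot: [1.887, 2.495, 0.01]
contact_force: [0.2, 0.0, -0.5]
opening: 0.0728
```

Run:
```python
from h import *
st()
```

```text
t 11.57 pos [ 0.4627 -0.0029 -0.019 ] jawdeg 15.82 zz -0.9999 F [ 0.16  0.03 -0.49] open 0.0728 q [-0.17 -0.1   2.16 -0.    1.07 -0.44]
```

Request:
step_arm(
  moves=[
    [0.85, 0.009, 0, 0, 0],
    [0.85, 0.002, 0, -0.004, 0],
    [0.85, 0, 0, -0.003, 0],
    [0.85, 0, 0, 0, 0],
  ],
)

```text
t: 12.08
tool_pos: [0.4783, -0.0035, -0.0222]
tool_rot: [1.882, 2.49, 0.016]
contact_force: [0.3, 0.3, 0.0]
opening: 0.0727
```

Run:
```python
from h import *
st()
```

```text
t 12.07 pos [ 0.4783 -0.0035 -0.0222] jawdeg 15.83 zz -0.9997 F [0.27 0.33 0.01] open 0.0727 q [-0.16 -0.06  2.13 -0.    1.05 -0.44]
```

Request:
step_arm(
  moves=[
    [0.85, -0.005, 0, -0.003, 0],
    [0.85, 0, 0, -0.003, 0],
    [0.85, 0, 0, 0, 0],
  ],
)

```text
t: 12.45
tool_pos: [0.4726, -0.0034, -0.0287]
tool_rot: [1.882, 2.49, 0.016]
contact_force: [-0.0, -0.5, -0.3]
opening: 0.0728
```

Run:
```python
from h import *
st()
s=snap('scene','s8')['color'][:,:,::-1]
cv2.imwrite('pics/c8.png',cv2.resize(s[195:275,290:380],None,fx=7,fy=7,interpolation=cv2.INTER_CUBIC))
```

```text
t 12.45 pos [ 0.4726 -0.0034 -0.0287] jawdeg 15.82 zz -0.9997 F [-0.05 -0.55 -0.29] open 0.0728 q [-0.16 -0.06  2.14 -0.    1.04 -0.44]
```

View pics/c8.png

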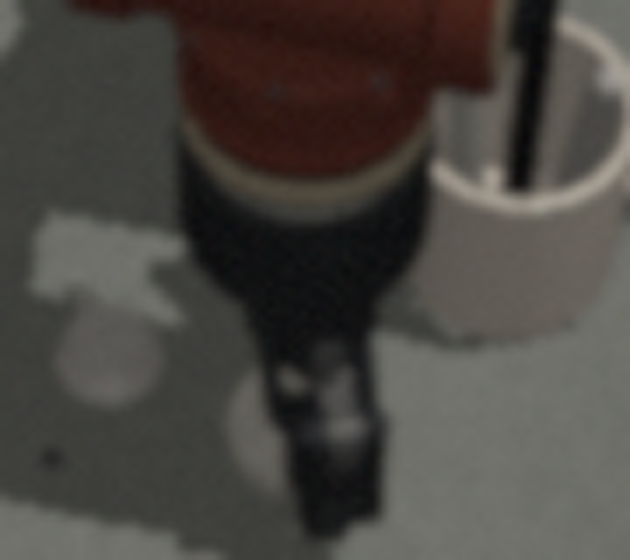

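Request:
step_arm(
  moves=[
    [0.5, 0, 0, -0.001, 0],
    [0.5, 0, 0, 0, 0],
    [0.3, 0, 0, 0, 0],
    [0.3, 0, 0, 0, 0],
    [0.3, 0, 0, 0, 0],
  ],
  newtons=30,
)

```text
t: 13.12
tool_pos: [0.4729, -0.0035, -0.0293]
tool_rot: [1.882, 2.49, 0.016]
contact_force: [0.5, -0.8, 1.1]
opening: 0.0481
```

Run:
```python
from h import *
st()
s=snap('scene','s9')['color'][:,:,::-1]
cv2.imwrite('pics/c9.png',cv2.resize(s[195:275,290:380],None,fx=7,fy=7,interpolation=cv2.INTER_CUBIC))
```

```text
t 13.12 pos [ 0.4729 -0.0035 -0.0293] jawdeg 15.83 zz -0.9997 F [ 0.52 -0.76  1.14] open 0.0481 q [-0.16 -0.06  2.14 -0.    1.04 -0.44]
```

View pics/c9.png

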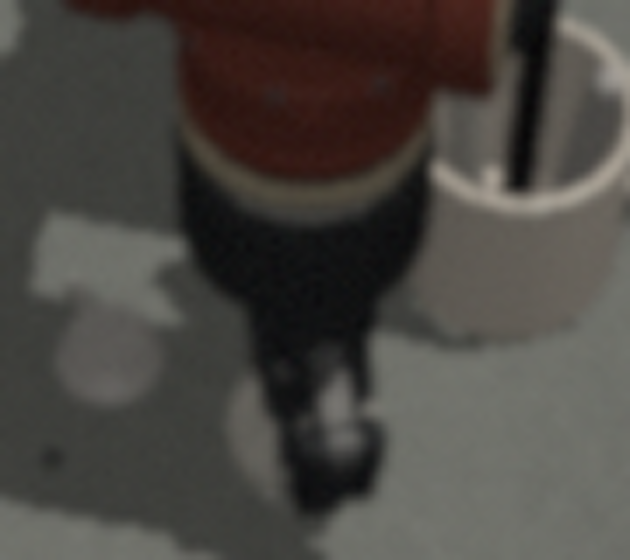

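It's held at 48 mm. I'll lift and check.

Request:
step_arm(
  moves=[
    [0.3, 0, 0, 0.01, 0],
    [0.3, 0, 0, 0.03, 0],
    [0.3, 0, 0, 0.05, 0],
    [0.3, 0, 0, 0.06, 0],
    [0.3, 0, 0, 0.06, 0],
    [0.3, 0, 0, 0.03, 0],
    [0.3, 0, 0, 0, 0],
  ],
  newtons=45,
)

```text
t: 14.05
tool_pos: [0.4691, -0.0028, 0.2197]
tool_rot: [1.882, 2.49, 0.016]
contact_force: [-0.3, 0.1, -1.1]
opening: 0.0472
```

Run:
```python
from h import *
st()
s=snap('scene','s10')['color'][:,:,::-1]
cv2.imwrite('pics/c10.png',cv2.resize(s[110:280,280:400],None,fx=4,fy=4,interpolation=cv2.INTER_CUBIC)[:600])
```

```text
t 14.05 pos [ 0.4691 -0.0028  0.2197] jawdeg 15.83 zz -0.9997 F [-0.27  0.14 -1.07] open 0.0472 q [-0.16 -0.37  1.95 -0.    1.53 -0.44]
```

View pics/c10.png

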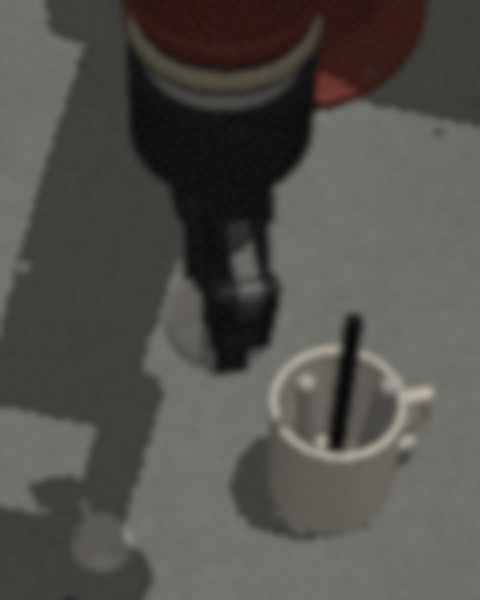

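The disc is lifted; its visible side is at (185,320) in the zoom. I'll carry it over to the stand.

Request:
step_arm(
  moves=[
    [0.3, 0, 0.03, 0, 0],
    [0.3, -0.002, 0.045, 0, 0],
    [0.3, -0.003, 0.045, 0, 0],
    [0.3, -0.003, 0.045, 0, 0],
    [0.3, -0.003, 0.045, 0, 0],
    [0.3, -0.003, 0.045, 0, 0],
    [0.3, -0.003, 0.045, 0, 0],
    [0.3, -0.002, 0.03, 0, 0],
    [0.3, 0, 0, 0, 0],
    [0.3, 0, 0, 0, 0],
  ],
)

```text
t: 15.35
tool_pos: [0.4336, 0.3324, 0.187]
tool_rot: [-1.894, -2.498, 0.043]
contact_force: [-0.3, -0.5, -1.4]
opening: 0.0474
```

Run:
```python
from h import *
st()
im=snap('scene','s11');s=im['color'][:,:,::-1]
cv2.imwrite('pics/c11.png',cv2.resize(s[150:300,400:560],None,fx=4,fy=4,interpolation=cv2.INTER_CUBIC))
it=snap('top','t11');t=it['color'][:,:,::-1]
cv2.imwrite('pics/ct11.png',cv2.resize(t[200:300,140:260],None,fx=5,fy=5,interpolation=cv2.INTER_CUBIC))
```

```text
t 15.35 pos [0.4336 0.3324 0.187 ] jawdeg 15.67 zz -0.9996 F [-0.26 -0.55 -1.36] open 0.0474 q [ 0.52 -0.11  1.79 -0.    1.49  0.25]
```

View pics/c11.png

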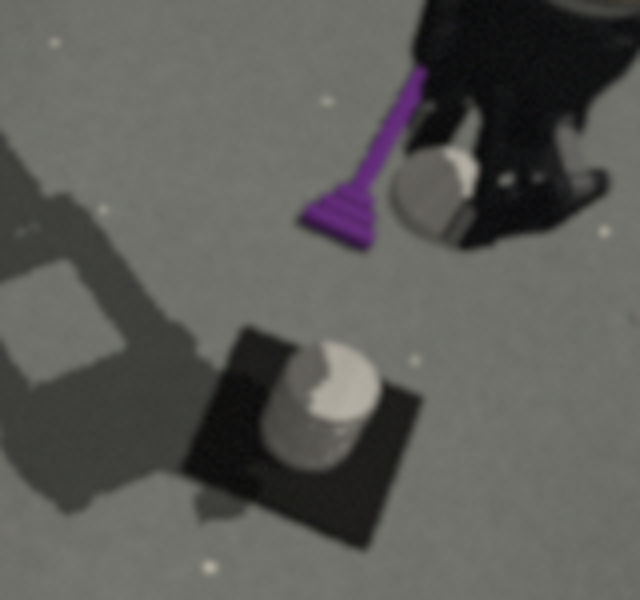

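View pics/ct11.png

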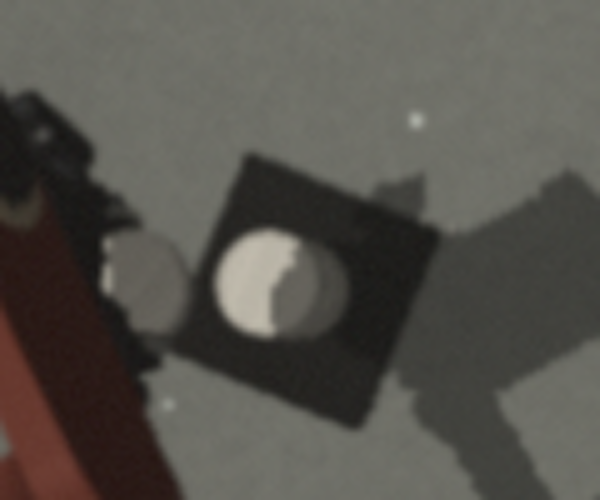

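Run:
```python
from h import *
T=load('t11');S=load('s11')
def tri(p,q):
    o1,d1=ray(T,p);o2,d2=ray(S,q)
    k=np.linalg.lstsq(np.c_[d1,-d2],o2-o1,rcond=None)[0];x=o1+d1*k[0];y=o2+d2*k[1];return ((x+y)/2).round(4),np.linalg.norm(x-y).round(4)
for c in (128,133,140): print(tri((140+c/5,200+283/5),(400+436/4,150+195/4)))
print(px(T,[.4336,.3324,.187]),px(S,[.4336,.3324,.187]),px(T,[.4336,.3324,.24]),px(S,[.4336,.3324,.24]))
```

```text
(array([0.4362, 0.3321, 0.2245]), np.float64(0.0062))
(array([0.4363, 0.3311, 0.2243]), np.float64(0.0042))
(array([0.4364, 0.3296, 0.224 ]), np.float64(0.0013))
[172.8633011  258.96010378] [504.64750574 208.59336399] [164.35047697 257.48365466] [513.4498763  192.68872181]
```

The disc is at about (0.436, 0.330) with its underside about 29 mm above the reported TCP, which matches the grasp. I'll centre it over the pile and descend part of the way.

Request:
step_arm(
  moves=[
    [0.3, 0.012, -0.009, 0, 0],
    [0.3, 0, 0, -0.03, 0],
    [0.3, 0, 0, -0.04, 0],
    [0.3, 0, 0, -0.03, 0],
    [0.3, 0, 0, 0, 0],
    [0.3, 0, 0, 0, 0],
  ],
)

```text
t: 16.2
tool_pos: [0.4532, 0.317, 0.0891]
tool_rot: [-1.909, -2.494, 0.032]
contact_force: [0.3, 1.0, 0.1]
opening: 0.0476
```

Run:
```python
from h import *
st()
```

```text
t 16.2 pos [0.4532 0.317  0.0891] jawdeg 15.14 zz -0.9998 F [0.26 1.   0.07] open 0.0476 q [ 0.48 -0.01  1.87 -0.01  1.31  0.22]
```

Request:
step_arm(
  moves=[
    [0.3, -0.006, 0.005, 0, 0],
    [0.3, 0, 0, -0.015, 0],
    [0.3, 0, 0, -0.01, 0],
    [0.3, 0, 0, 0, 0],
    [0.3, 0, 0, 0, 0],
  ],
)

```text
t: 16.82
tool_pos: [0.4489, 0.3233, 0.0661]
tool_rot: [1.908, 2.493, -0.023]
contact_force: [-0.3, 0.5, -0.8]
opening: 0.0473
```

Run:
```python
from h import *
st()
im=snap('scene','s12');s=im['color'][:,:,::-1]
it=snap('top','t12');t=it['color'][:,:,::-1]
cv2.imwrite('pics/c12.png',np.hstack([cv2.resize(s[190:300,420:530],None,fx=3.6,fy=3.6,interpolation=cv2.INTER_CUBIC),cv2.resize(t[200:310,130:240],None,fx=3.6,fy=3.6,interpolation=cv2.INTER_CUBIC)]))
```

```text
t 16.82 pos [0.4489 0.3233 0.0661] jawdeg 15.15 zz -0.9999 F [-0.35  0.54 -0.8 ] open 0.0473 q [ 0.49  0.01  1.88 -0.01  1.26  0.23]
```

View pics/c12.png

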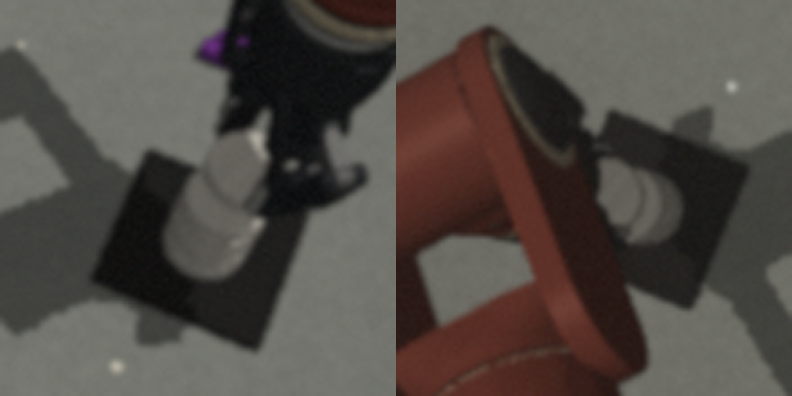

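Request:
step_arm(
  moves=[
    [0.3, -0.002, 0, -0.01, 0],
    [0.3, 0, 0, -0.006, 0],
    [0.3, 0, 0, 0, 0],
  ],
)

```text
t: 17.3
tool_pos: [0.4468, 0.3233, 0.0493]
tool_rot: [1.908, 2.493, -0.023]
contact_force: [-0.6, 0.3, -2.3]
opening: 0.0475
```

Request:
step_arm(
  moves=[
    [0.3, 0, 0, -0.003, 0],
    [0.3, 0, 0, -0.002, 0],
    [0.3, 0, 0, 0, 0],
  ],
)

```text
t: 17.68
tool_pos: [0.447, 0.3233, 0.044]
tool_rot: [1.908, 2.493, -0.022]
contact_force: [-0.5, -0.1, -1.4]
opening: 0.0477
```

Run:
```python
from h import *
st()
im=snap('scene','s13');s=im['color'][:,:,::-1]
it=snap('top','t13');t=it['color'][:,:,::-1]
cv2.imwrite('pics/c13.png',np.hstack([cv2.resize(s[220:300,440:520],None,fx=5,fy=5,interpolation=cv2.INTER_CUBIC),cv2.resize(t[220:300,160:240],None,fx=5,fy=5,interpolation=cv2.INTER_CUBIC)]))
```

```text
t 17.68 pos [0.447  0.3233 0.044 ] jawdeg 15.14 zz -0.9999 F [-0.47 -0.12 -1.43] open 0.0477 q [ 0.5   0.04  1.9  -0.01  1.22  0.23]
```

View pics/c13.png

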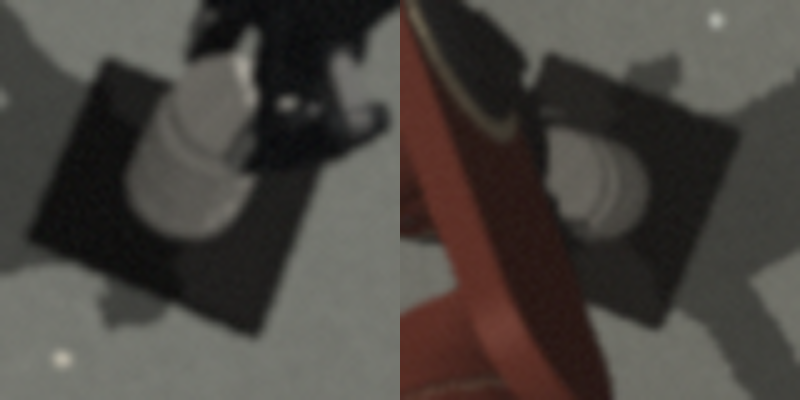

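Request:
step_arm(
  moves=[
    [0.3, 0, 0, -0.002, 0],
    [0.3, 0, 0, -0.001, 0],
    [0.3, 0, 0, 0, 0],
  ],
)

```text
t: 18.15
tool_pos: [0.4473, 0.3235, 0.0413]
tool_rot: [1.908, 2.493, -0.021]
contact_force: [0.7, 0.2, -1.0]
opening: 0.0471
```

Request:
step_arm(
  moves=[
    [0.3, 0, 0, -0.002, 0],
    [0.3, 0, 0, -0.001, 0],
    [0.3, 0, 0, 0, 0],
  ],
)

```text
t: 18.52
tool_pos: [0.4473, 0.3235, 0.0381]
tool_rot: [1.908, 2.493, -0.021]
contact_force: [0.3, -0.0, -0.1]
opening: 0.0475
```

Request:
step_arm(
  moves=[
    [0.3, 0, 0, -0.0015, 0],
    [0.3, 0, 0, 0, 0],
  ],
)

```text
t: 18.77
tool_pos: [0.4477, 0.3238, 0.0377]
tool_rot: [1.908, 2.493, -0.02]
contact_force: [0.4, -0.2, -0.7]
opening: 0.0475
```

Request:
step_arm(
  moves=[
    [0.3, 0, 0, -0.0015, 0],
    [0.3, 0, 0, 0, 0],
  ],
)

```text
t: 19.02
tool_pos: [0.4481, 0.3241, 0.0377]
tool_rot: [1.907, 2.492, -0.019]
contact_force: [0.3, -0.4, 0.1]
opening: 0.0474
```

z has stalled at 0.0377, so this looks like contact. I'll press a little and read the force during the push.

Request:
step_arm(
  moves=[
    [0.3, 0, 0, -0.004, 0],
  ],
)

```text
t: 19.15
tool_pos: [0.4484, 0.3243, 0.037]
tool_rot: [1.907, 2.493, -0.021]
contact_force: [-15.4, -8.5, 32.2]
opening: 0.0475
```

Request:
step_arm(
  moves=[
    [0.3, 0, 0, 0, 0],
    [0.3, 0, 0, 0, 0],
  ],
)

```text
t: 19.4
tool_pos: [0.449, 0.3246, 0.0377]
tool_rot: [1.907, 2.492, -0.018]
contact_force: [-0.1, 0.5, -0.8]
opening: 0.0474
```

Run:
```python
from h import *
st()
im=snap('scene','s14');s=im['color'][:,:,::-1]
it=snap('top','t14');t=it['color'][:,:,::-1]
cv2.imwrite('pics/c14.png',np.hstack([cv2.resize(s[220:300,440:520],None,fx=5,fy=5,interpolation=cv2.INTER_CUBIC),cv2.resize(t[220:300,160:240],None,fx=5,fy=5,interpolation=cv2.INTER_CUBIC)]))
```

```text
t 19.4 pos [0.449  0.3246 0.0377] jawdeg 15.16 zz -0.9999 F [-0.07  0.53 -0.85] open 0.0474 q [ 0.5   0.05  1.9  -0.01  1.2   0.23]
```

View pics/c14.png

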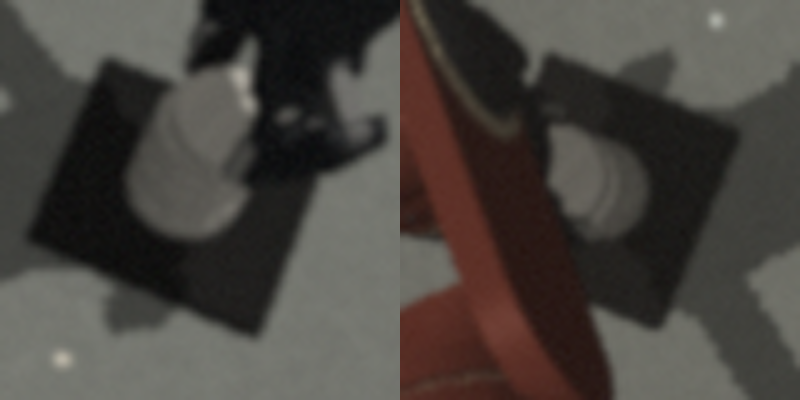

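Run:
```python
from h import *
im=load('s14');s=cv2.resize(im['color'][220:300,440:520,::-1],None,fx=8,fy=8,interpolation=cv2.INTER_CUBIC)
it=load('t14');t=cv2.resize(it['color'][220:300,160:240,::-1],None,fx=8,fy=8,interpolation=cv2.INTER_CUBIC)
for I,M,o in((im,s,(440,220)),(it,t,(160,220))):
    for a in np.linspace(0,2*np.pi,60):
        for z,c in((.078,(0,255,0)),(.066,(0,0,255))):
            q=((px(I,[.448+.025*np.cos(a),.3215+.025*np.sin(a),z])-o)+.5)*8-.5
            cv2.circle(M,tuple(int(round(v)) for v in q),1,c,-1)
cv2.imwrite('pics/c15.png',cv2.resize(np.hstack([s,t]),(800,400)))
```

```text
(no output)
```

View pics/c15.png

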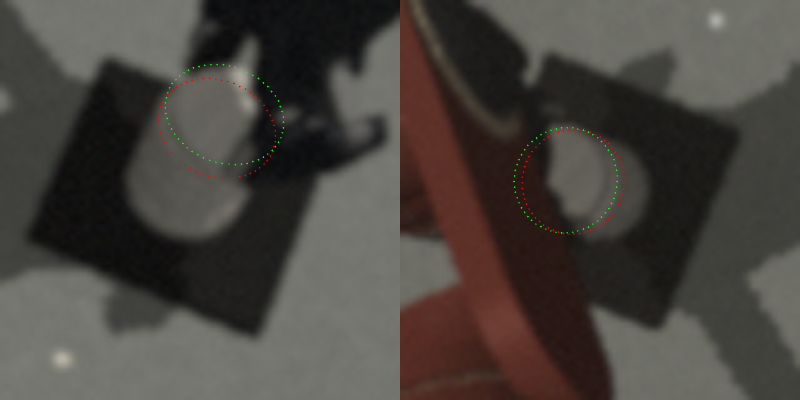

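The disc is seated within a few mm of the pile axis, so I'll let go.

Request:
step_arm(
  moves=[
    [0.62, 0, 0, 0, 0],
    [0.75, 0, 0, 0, 0],
    [0.85, 0, 0, 0, 0],
    [0.85, 0, 0, 0.02, 0],
    [0.85, 0, 0, 0.05, 0],
    [0.85, 0, 0, 0.06, 0],
    [0.85, 0, 0, 0.04, 0],
    [0.85, 0, 0, 0, 0],
  ],
)

```text
t: 20.5
tool_pos: [0.4477, 0.3238, 0.2177]
tool_rot: [1.906, 2.491, -0.015]
contact_force: [0.5, 0.2, -0.5]
opening: 0.0726
```

Run:
```python
from h import *
st()
im=snap('scene','s16');s=cv2.resize(im['color'][220:300,440:520,::-1],None,fx=8,fy=8,interpolation=cv2.INTER_CUBIC)
it=snap('top','t16');t=cv2.resize(it['color'][220:300,160:240,::-1],None,fx=8,fy=8,interpolation=cv2.INTER_CUBIC)
for I,M,o in((im,s,(440,220)),(it,t,(160,220))):
    for a in np.linspace(0,2*np.pi,60):
        for z,c in((.078,(0,255,0)),):
            q=((px(I,[.448+.025*np.cos(a),.3215+.025*np.sin(a),z])-o)+.5)*8-.5
            cv2.circle(M,tuple(int(round(v)) for v in q),1,c,-1)
cv2.imwrite('pics/c16.png',cv2.resize(np.hstack([s,t]),(800,400)))
```

```text
t 20.5 pos [0.4477 0.3238 0.2177] jawdeg 15.16 zz -0.9999 F [ 0.54  0.18 -0.53] open 0.0726 q [ 0.5  -0.13  1.75 -0.01  1.52  0.23]
```

View pics/c16.png

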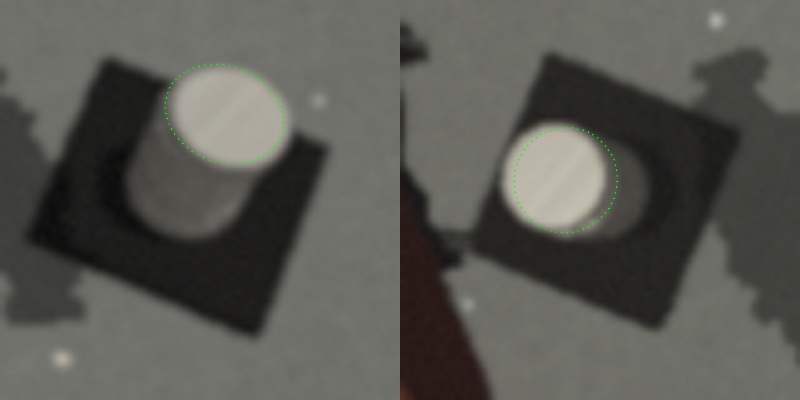

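Run:
```python
from h import *
T=load('t16');S=load('s16')
print(at(T,(160+154/5-.4,220+178/5-.4),.0775)-[.4471,.3224,0], at(S,(440+230/5-.4,220+117/5-.4),.0775)-[.4487,.3205,0])
```

```text
[0.00169689 0.00473202 0.0775    ] [0.00062022 0.00364444 0.0775    ]
```

The disc is flat on the pile about 4 mm off axis, inside the 12 mm limit. Now the hammer: I'll go above its centre of mass.

Request:
step_arm(
  moves=[
    [0.45, 0.02, -0.03, 0, 0],
    [0.45, 0.03, -0.048, 0, 0],
    [0.45, 0.03, -0.05, 0, 0],
    [0.45, 0.03, -0.05, 0, 0],
    [0.45, 0.03, -0.05, 0, 0],
    [0.45, 0.03, -0.048, 0, 0],
    [0.45, 0.015, -0.025, 0, 0],
    [0.45, 0, 0, 0, 0],
    [0.45, 0, 0, 0, 0],
  ],
)

```text
t: 21.72
tool_pos: [0.624, 0.0116, 0.1934]
tool_rot: [-1.891, -2.479, 0.056]
contact_force: [-0.9, 0.6, 0.3]
opening: 0.0384
```

Run:
```python
from h import *
st()
```

```text
t 21.73 pos [0.624  0.0116 0.1934] jawdeg 15.32 zz -0.9991 F [-0.91  0.59  0.35] open 0.0384 q [-0.09  0.08  1.59 -0.02  1.51 -0.36]
```

Request:
step_arm(
  moves=[
    [0.45, 0.009, 0.006, -0.01, 0],
    [0.45, 0, 0, -0.03, 0],
    [0.45, 0, 0, -0.03, 0],
    [0.45, 0, 0, -0.02, 0],
    [0.45, 0, 0, 0, 0],
    [0.45, 0, 0, 0, 0],
  ],
)

```text
t: 22.48
tool_pos: [0.6323, 0.0252, 0.0991]
tool_rot: [-1.88, -2.486, 0.054]
contact_force: [0.2, -0.1, 0.3]
opening: 0.0383
```

Run:
```python
from h import *
st();print(Ro.from_rotvec(ctrl.get_obs()['tool_rot']).as_matrix().round(4)[:,2])
im=snap('scene','s17');s=im['color'][:,:,::-1]
it=snap('top','t17');t=it['color'][:,:,::-1]
cv2.imwrite('pics/c17.png',np.hstack([cv2.resize(s[240:370,270:400],None,fx=3,fy=3,interpolation=cv2.INTER_CUBIC),cv2.resize(t[110:240,260:390],None,fx=3,fy=3,interpolation=cv2.INTER_CUBIC)]))
```

```text
t 22.48 pos [0.6323 0.0252 0.0991] jawdeg 15.79 zz -0.9991 F [ 0.18 -0.05  0.32] open 0.0383 q [-0.07  0.18  1.65 -0.02  1.36 -0.34]
[-0.0405 -0.0131 -0.9991]
```

View pics/c17.png

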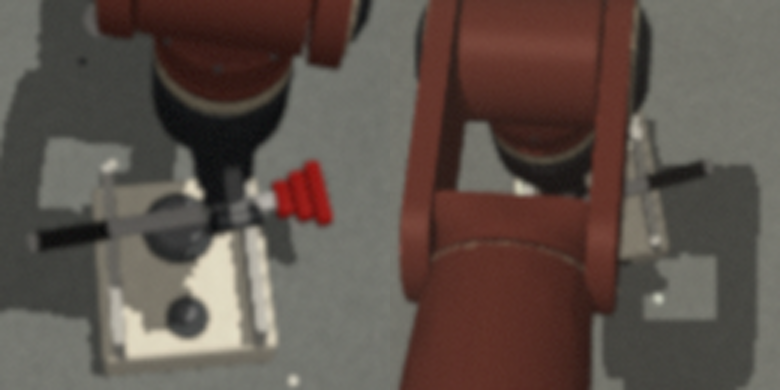

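Request:
step_arm(
  moves=[
    [0.45, 0.002, -0.006, -0.005, 0],
    [0.45, 0, 0, -0.015, 0],
    [0.45, 0, 0, -0.01, 0],
    [0.45, 0, 0, 0, 0],
  ],
)

```text
t: 23.08
tool_pos: [0.6356, 0.018, 0.069]
tool_rot: [-1.883, -2.487, 0.052]
contact_force: [-0.4, 0.2, 0.9]
opening: 0.0383
```

Run:
```python
from h import *
st()
im=snap('scene','s18');s=im['color'][:,:,::-1]
cv2.imwrite('pics/c18.png',cv2.resize(s[260:350,280:390],None,fx=6,fy=6,interpolation=cv2.INTER_CUBIC))
```

```text
t 23.07 pos [0.6356 0.018  0.069 ] jawdeg 15.72 zz -0.9992 F [-0.37  0.23  0.92] open 0.0383 q [-0.08  0.21  1.66 -0.02  1.3  -0.35]
```

View pics/c18.png

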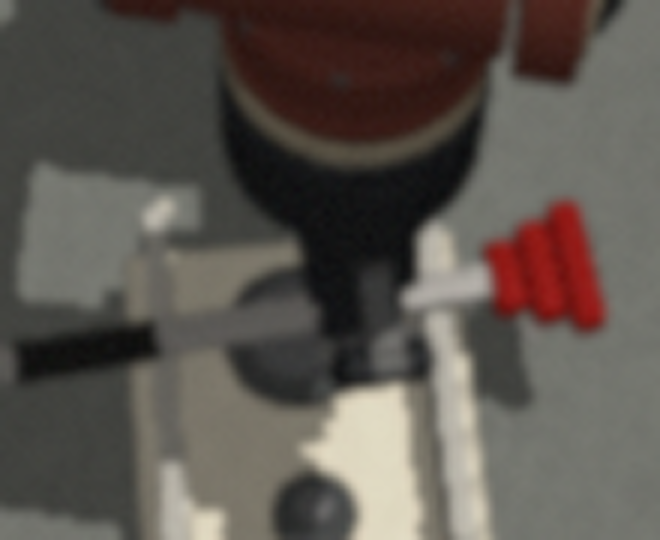

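Request:
step_arm(
  moves=[
    [0.45, -0.001, 0.001, -0.01, 0],
    [0.45, 0, 0, -0.008, 0],
    [0.45, 0, 0, -0.006, 0],
    [0.45, 0, 0, 0, 0],
  ],
)

```text
t: 23.62
tool_pos: [0.6348, 0.0192, 0.0439]
tool_rot: [-1.884, -2.488, 0.051]
contact_force: [1.7, -0.5, 0.6]
opening: 0.0387
```

Run:
```python
from h import *
st()
im=snap('scene','s19');s=im['color'][:,:,::-1]
cv2.imwrite('pics/c19.png',cv2.resize(s[260:350,280:390],None,fx=6,fy=6,interpolation=cv2.INTER_CUBIC))
```

```text
t 23.62 pos [0.6348 0.0192 0.0439] jawdeg 15.74 zz -0.9993 F [ 1.72 -0.48  0.6 ] open 0.0387 q [-0.08  0.24  1.68 -0.02  1.26 -0.35]
```

View pics/c19.png

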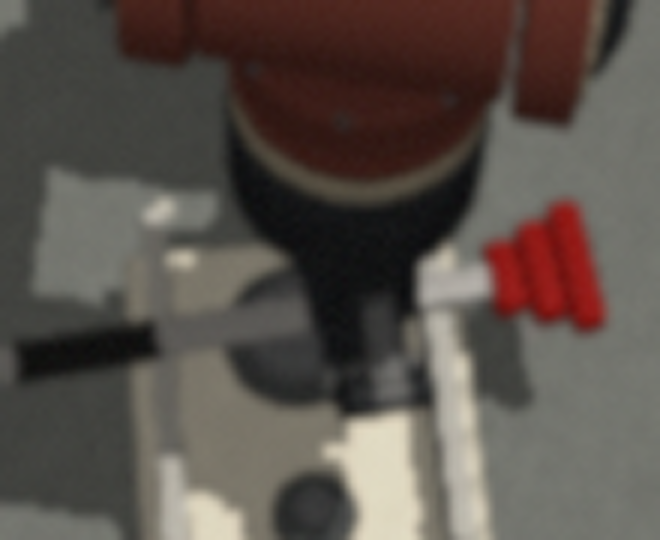

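Request:
step_arm(
  moves=[
    [0.2, 0, 0, -0.001, 0],
    [0.0, 0, 0, 0, 0],
    [0, 0, 0, 0, 0],
    [0, 0, 0, 0, 0],
    [0, 0, 0, 0, 0],
  ],
  newtons=60,
)

```text
t: 24.3
tool_pos: [0.6355, 0.0192, 0.0439]
tool_rot: [-1.885, -2.489, 0.049]
contact_force: [0.3, -0.3, -1.2]
opening: 0.0095
```

Run:
```python
from h import *
st()
im=snap('scene','s20');s=im['color'][:,:,::-1]
cv2.imwrite('pics/c20.png',cv2.resize(s[260:350,280:390],None,fx=6,fy=6,interpolation=cv2.INTER_CUBIC))
```

```text
t 24.3 pos [0.6355 0.0192 0.0439] jawdeg 15.73 zz -0.9993 F [ 0.34 -0.35 -1.22] open 0.0095 q [-0.08  0.24  1.68 -0.02  1.26 -0.35]
```

View pics/c20.png

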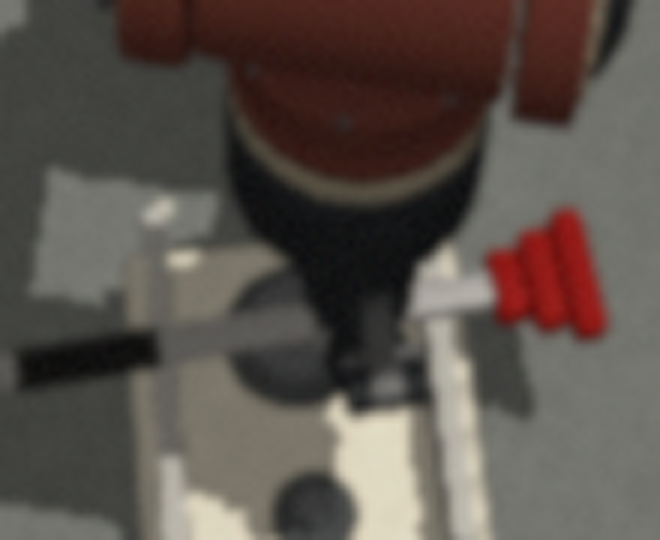

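The fingers have the handle: 9.5 mm, against 47.5 mm read on the 50 mm disc. Lifting.

Request:
step_arm(
  moves=[
    [0, 0, 0, 0.005, 0],
    [0, 0, 0, 0.015, 0],
    [0, 0, 0, 0.03, 0],
    [0, 0, 0, 0.04, 0],
    [0, 0, 0, 0.03, 0],
    [0, 0, 0, 0, 0],
  ],
)

```text
t: 25.1
tool_pos: [0.6357, 0.0192, 0.1723]
tool_rot: [-1.886, -2.491, 0.046]
contact_force: [-0.1, 0.2, -1.3]
opening: 0.0093
```

Run:
```python
from h import *
st()
im=snap('scene','s21');s=im['color'][:,:,::-1]
cv2.imwrite('pics/c21.png',cv2.resize(s[220:350,260:410],None,fx=5,fy=4.6,interpolation=cv2.INTER_CUBIC))
it=snap('top','t21');t=it['color'][:,:,::-1]
cv2.imwrite('pics/ct21.png',cv2.resize(t[110:230,250:400],None,fx=5,fy=5,interpolation=cv2.INTER_CUBIC))
```

```text
t 25.1 pos [0.6357 0.0192 0.1723] jawdeg 15.73 zz -0.9994 F [-0.14  0.17 -1.34] open 0.0093 q [-0.08  0.12  1.59 -0.02  1.47 -0.35]
```

View pics/c21.png

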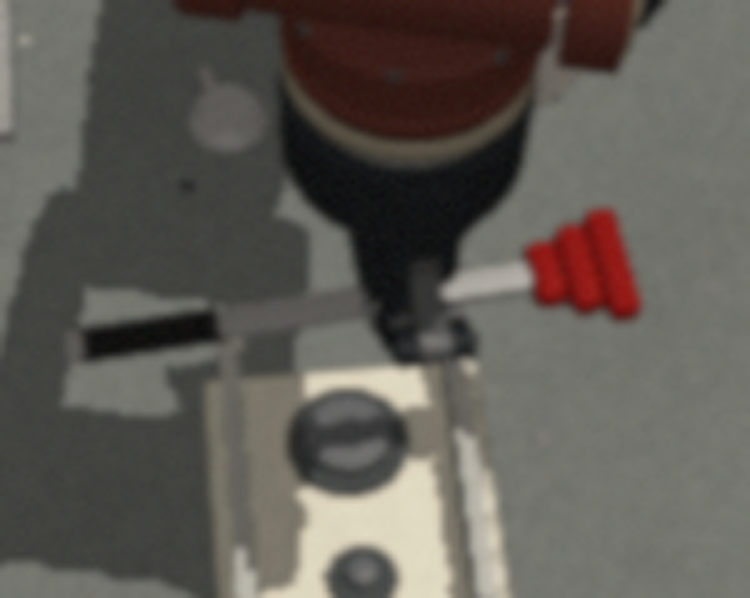

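View pics/ct21.png

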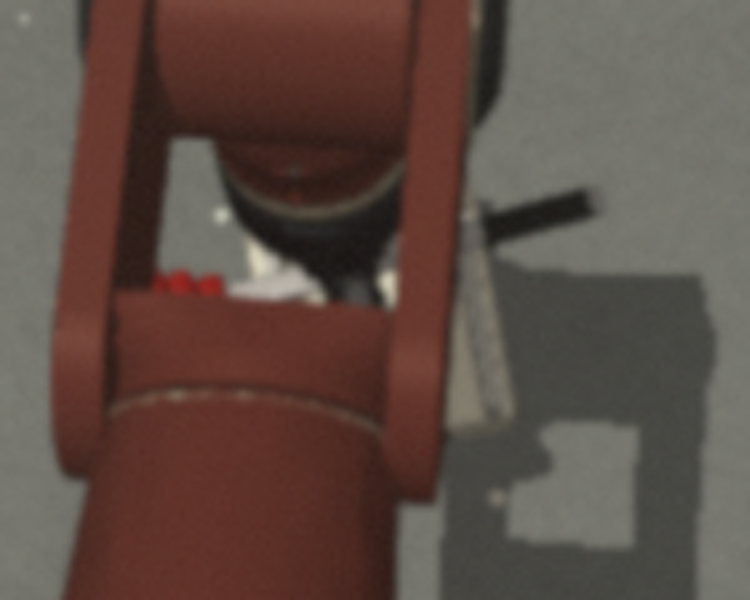

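The hammer is held about level, so I'll carry it to the tray and turn it 5° on the way.

Request:
step_arm(
  moves=[
    [0, -0.01, -0.02, 0, 0],
    [0, -0.025, -0.038, 0, -1],
    [0, -0.028, -0.043, 0, -1],
    [0, -0.028, -0.043, 0, -1],
    [0, -0.028, -0.043, 0, -1],
    [0, -0.028, -0.043, 0, -1],
    [0, -0.025, -0.038, 0, 0],
    [0, -0.02, -0.03, 0, 0],
    [0, -0.006, -0.01, 0, 0],
    [0, 0, 0, 0, 0],
    [0, 0, 0, 0, 0],
  ],
)

```text
t: 26.58
tool_pos: [0.4127, -0.2974, 0.1476]
tool_rot: [-1.976, -2.372, 0.064]
contact_force: [0.4, -0.5, -1.2]
opening: 0.0095
```

Run:
```python
from h import *
st()
im=snap('scene','s22');s=im['color'][:,:,::-1]
cv2.imwrite('pics/c22.png',cv2.resize(s[130:290,120:300],None,fx=4,fy=3.75,interpolation=cv2.INTER_CUBIC))
it=snap('top','t22');t=it['color'][:,:,::-1]
cv2.imwrite('pics/ct22.png',cv2.resize(t[200:320,370:550],None,fx=4.4,fy=4.4,interpolation=cv2.INTER_CUBIC))
```

```text
t 26.57 pos [ 0.4127 -0.2974  0.1476] jawdeg 10.43 zz -0.9977 F [ 0.38 -0.45 -1.22] open 0.0095 q [-0.74 -0.15  1.89 -0.04  1.45 -0.92]
```

View pics/c22.png

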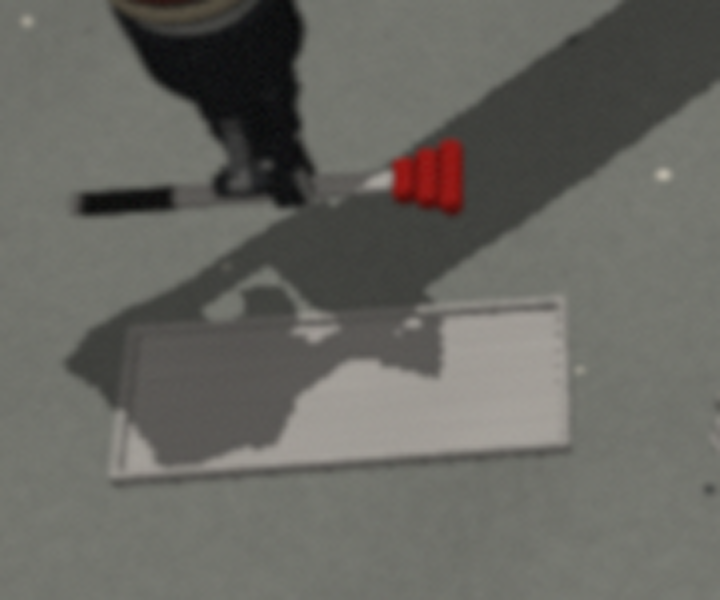

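View pics/ct22.png

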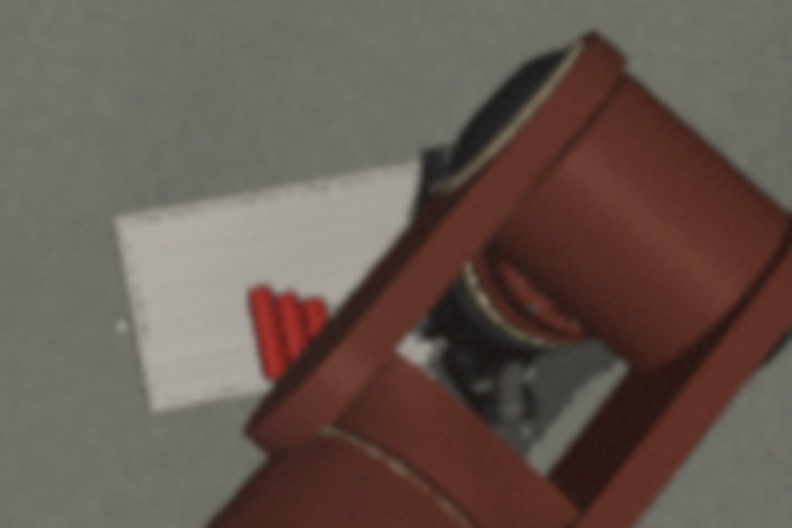

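Request:
step_arm(
  moves=[
    [0, 0.02, 0.006, 0, 0],
    [0, 0, 0, 0, 0],
    [0, 0, 0, 0, 0],
  ],
)

```text
t: 27.05
tool_pos: [0.436, -0.2893, 0.1481]
tool_rot: [-1.972, -2.377, 0.064]
contact_force: [-0.3, 0.7, -1.4]
opening: 0.0094
```

Run:
```python
from h import *
st();print(Ro.from_rotvec(ctrl.get_obs()['tool_rot']).as_matrix().round(4))
```

```text
t 27.05 pos [ 0.436  -0.2893  0.1481] jawdeg 10.68 zz -0.9978 F [-0.29  0.68 -1.42] open 0.0094 q [-0.7  -0.11  1.86 -0.04  1.45 -0.88]
[[-0.1845  0.9806 -0.0666]
 [ 0.9827  0.185   0.0017]
 [ 0.0139 -0.0651 -0.9978]]
```

Request:
step_arm(
  moves=[
    [0, 0, -0.001, -0.03, 0],
    [0, 0, 0, -0.04, 0],
    [0, 0, 0, -0.04, 0],
    [0, 0, 0, -0.02, 0],
    [0, 0, 0, 0, 0],
    [0, 0, 0, 0, 0],
  ],
)

```text
t: 27.8
tool_pos: [0.4377, -0.2908, 0.0175]
tool_rot: [-1.973, -2.383, 0.065]
contact_force: [-0.2, -0.2, -1.9]
opening: 0.0094
```

Run:
```python
from h import *
st();print(Ro.from_rotvec(ctrl.get_obs()['tool_rot']).as_matrix().round(4)[2])
im=snap('scene','s23');s=im['color'][:,:,::-1]
cv2.imwrite('pics/c23.png',cv2.resize(s[170:290,120:300],None,fx=4.4,fy=4.4,interpolation=cv2.INTER_CUBIC))
```

```text
t 27.8 pos [ 0.4377 -0.2908  0.0175] jawdeg 10.76 zz -0.998 F [-0.22 -0.24 -1.9 ] open 0.0094 q [-0.7   0.04  1.95 -0.05  1.2  -0.87]
[ 0.0097 -0.0621 -0.998 ]
```

View pics/c23.png

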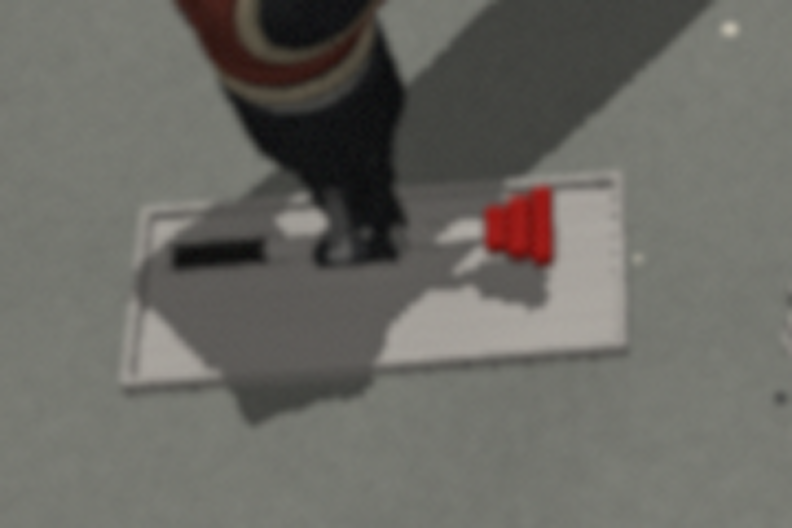

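Run:
```python
from h import *
im=load('s23')
c=np.array([.4368,-.3048]);a=np.radians(100.3);ex=np.array([np.cos(a),np.sin(a)]);ey=np.array([-ex[1],ex[0]])
for p in ((548,226),(168,257)):
    q=at(im,(120+p[0]/4.4,170+p[1]/4.4),.0515)[:2];print(q.round(4),(q-c)@ex,(q-c)@ey)
```

```text
[ 0.4254 -0.211 ] 0.09436096036022516 -0.005591937330272043
[ 0.4619 -0.4019] -0.09998812141377743 -0.007349490405931472
```

Request:
step_arm(
  moves=[
    [0, -0.004, 0, -0.012, 0],
    [0, 0, 0, -0.01, 0],
    [0, 0, 0, -0.008, 0],
    [0, 0, 0, 0, 0],
  ],
)

```text
t: 28.35
tool_pos: [0.4346, -0.2919, -0.0123]
tool_rot: [-1.976, -2.386, 0.065]
contact_force: [0.0, -0.1, -1.3]
opening: 0.0098
```

Request:
step_arm(
  moves=[
    [0, 0, 0, -0.003, 0],
    [0, 0, 0, -0.002, 0],
  ],
)

```text
t: 28.6
tool_pos: [0.4349, -0.2921, -0.0173]
tool_rot: [-1.977, -2.386, 0.065]
contact_force: [-0.3, -0.1, -1.5]
opening: 0.0094
```

Request:
step_arm(
  moves=[
    [0, 0, 0, -0.002, 0],
    [0, 0, 0, -0.001, 0],
  ],
)

```text
t: 28.85
tool_pos: [0.4351, -0.2923, -0.0203]
tool_rot: [-1.977, -2.387, 0.065]
contact_force: [0.4, 0.3, -0.5]
opening: 0.0094
```

Request:
step_arm(
  moves=[
    [0, 0, 0, -0.001, 0],
    [0, 0, 0, -0.001, 0],
  ],
)

```text
t: 29.1
tool_pos: [0.4353, -0.2924, -0.0222]
tool_rot: [-1.977, -2.387, 0.065]
contact_force: [-0.2, 0.4, -1.4]
opening: 0.0092
```

Request:
step_arm(
  moves=[
    [0, 0, 0, -0.001, 0],
    [0, 0, 0, -0.001, 0],
  ],
)

```text
t: 29.35
tool_pos: [0.4353, -0.2925, -0.024]
tool_rot: [-1.977, -2.387, 0.065]
contact_force: [-2.3, 0.8, 4.5]
opening: 0.0094
```

Request:
step_arm(
  moves=[
    [0, 0, 0, -0.001, 0],
    [0, 0, 0, -0.001, 0],
  ],
)

```text
t: 29.6
tool_pos: [0.4353, -0.2925, -0.0241]
tool_rot: [-1.976, -2.385, 0.065]
contact_force: [-3.0, 2.7, 6.8]
opening: 0.0096
```

It's touching the tray floor (+7 N), so I'll release, rise and check.

Request:
step_arm(
  moves=[
    [0, 0, 0, 0, 0],
    [0.2, 0, 0, 0, 0],
    [0.4, 0, 0, 0, 0],
    [0.45, 0, 0, 0, 0],
    [0.45, 0, 0, 0.02, 0],
    [0.45, 0, 0, 0.04, 0],
    [0.45, 0, 0, 0.06, 0],
    [0.45, 0, 0, 0.06, 0],
    [0.45, 0, 0, 0, 0],
  ],
)

```text
t: 30.72
tool_pos: [0.4352, -0.2924, 0.1674]
tool_rot: [-1.979, -2.39, 0.065]
contact_force: [-0.2, 1.1, 0.6]
opening: 0.0382
```

Request:
step_arm(
  moves=[
    [0.2, 0.02, 0.03, 0, 0],
    [0, 0.03, 0.045, 0, 0],
    [0, 0.03, 0.05, 0, 0],
    [0, 0.03, 0.05, 0, 0],
    [0, 0.03, 0.045, 0, 0],
    [0, 0.02, 0.03, 0, 0],
    [0, 0, 0, 0, 0],
  ],
)

```text
t: 31.6
tool_pos: [0.598, -0.0347, 0.1716]
tool_rot: [-1.986, -2.391, 0.065]
contact_force: [0.6, -0.6, 1.2]
opening: 0.0
```

Run:
```python
from h import *
st()
im=snap('scene','s24');s=im['color'][:,:,::-1]
it=snap('top','t24');t=it['color'][:,:,::-1]
cv2.imwrite('pics/s24f.png',s);cv2.imwrite('pics/c24.png',cv2.resize(s[190:270,140:270],None,fx=6,fy=6,interpolation=cv2.INTER_CUBIC))
cv2.imwrite('pics/ct24.png',cv2.resize(t[220:300,390:520],None,fx=6,fy=6,interpolation=cv2.INTER_CUBIC))
```

```text
t 31.6 pos [ 0.598  -0.0347  0.1716] jawdeg 10.57 zz -0.9986 F [ 0.59 -0.65  1.15] open 0.0 q [-0.17  0.05  1.66 -0.02  1.48 -0.35]
```

View pics/c24.png

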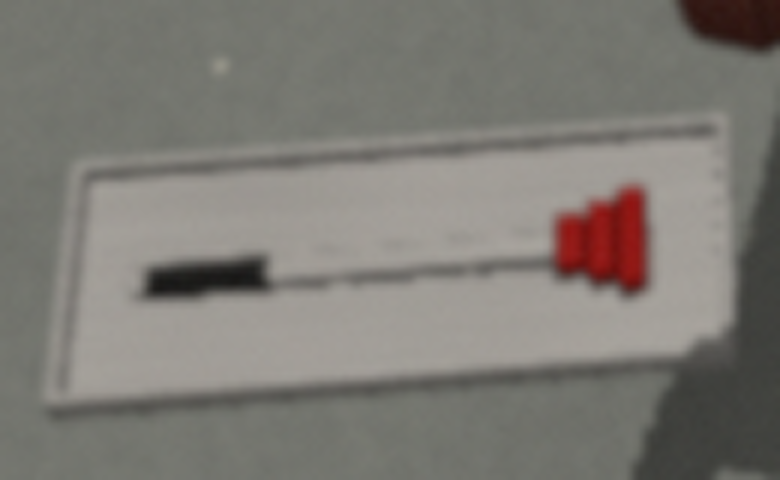

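View pics/ct24.png

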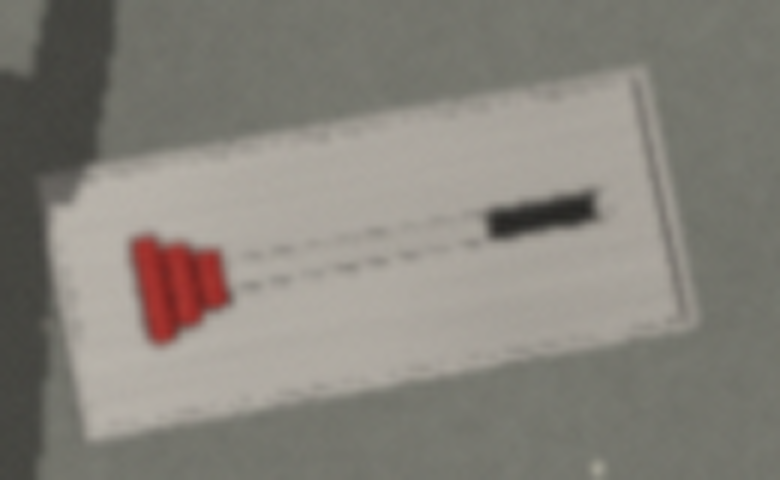

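View pics/s24f.png

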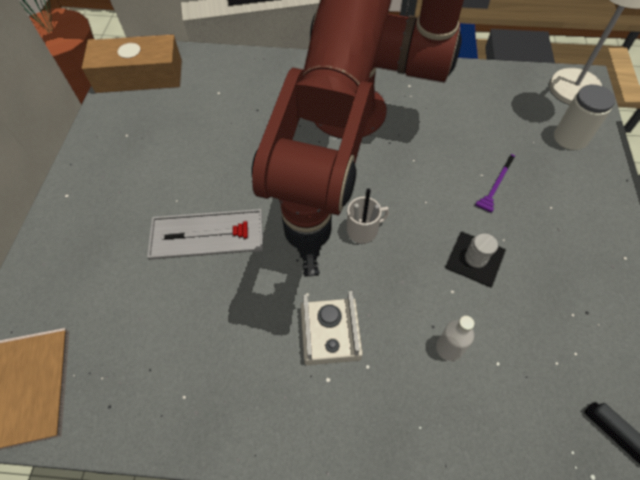

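The hammer lies in the tray well inside the walls, and the disc is on the pile. Now the large button.

Request:
step_arm(
  moves=[
    [0, 0.017, 0.02, 0, 0],
    [0, 0.015, 0.017, -0.02, 0],
    [0, 0, 0, -0.03, 0],
    [0, 0, 0, -0.03, 0],
    [0, 0, 0, 0, 0],
    [0, 0, 0, 0, 0],
  ],
)

```text
t: 32.45
tool_pos: [0.6277, -0.0075, 0.0926]
tool_rot: [-2.005, -2.38, 0.067]
contact_force: [0.1, -0.9, 0.6]
opening: 0.0001
```

Run:
```python
from h import *
st();print(Ro.from_rotvec(ctrl.get_obs()['tool_rot']).as_matrix().round(4)[:,2])
im=snap('scene','s25');s=im['color'][:,:,::-1]
cv2.imwrite('pics/c25.png',cv2.resize(s[260:370,270:390],None,fx=5,fy=5,interpolation=cv2.INTER_CUBIC))
```

```text
t 32.45 pos [ 0.6277 -0.0075  0.0926] jawdeg 9.77 zz -0.9986 F [ 0.1  -0.89  0.62] open 0.0001 q [-0.12  0.18  1.66 -0.02  1.35 -0.29]
[-0.0502 -0.0142 -0.9986]
```

View pics/c25.png

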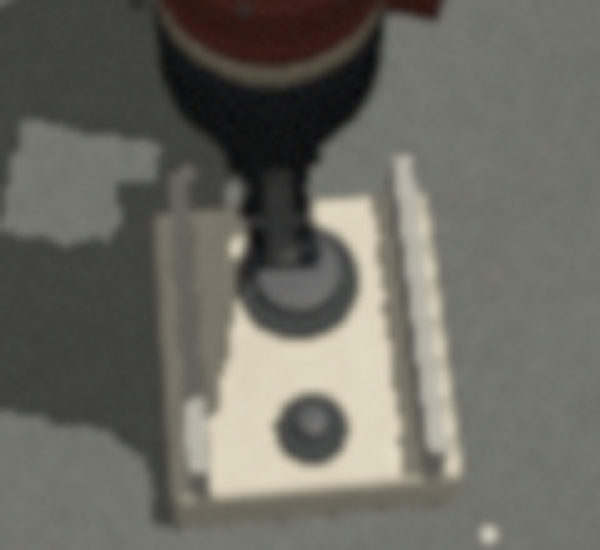

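Request:
step_arm(
  moves=[
    [0, 0.002, 0.01, 0, 0],
    [0, 0, 0.001, -0.02, 0],
    [0, 0, 0, -0.02, 0],
    [0, 0, 0, -0.01, 0],
    [0, 0, 0, 0, 0],
  ],
)

```text
t: 33.12
tool_pos: [0.6301, 0.0042, 0.0408]
tool_rot: [-2.006, -2.381, 0.066]
contact_force: [-0.7, -0.2, -1.2]
opening: 0.0002
```

Run:
```python
from h import *
st()
im=snap('scene','s26');s=im['color'][:,:,::-1]
cv2.imwrite('pics/c26.png',cv2.resize(s[260:370,270:390],None,fx=5,fy=5,interpolation=cv2.INTER_CUBIC))
```

```text
t 33.12 pos [0.6301 0.0042 0.0408] jawdeg 9.78 zz -0.9987 F [-0.72 -0.19 -1.19] open 0.0002 q [-0.1   0.24  1.68 -0.02  1.27 -0.27]
```

View pics/c26.png

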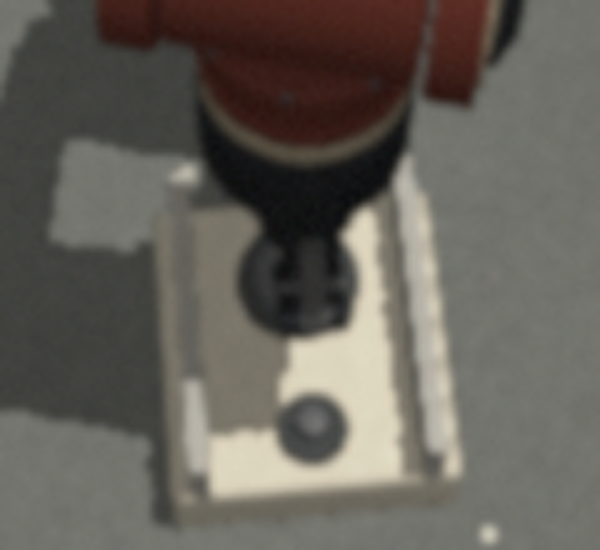

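Request:
step_arm(
  moves=[
    [0, 0, 0, -0.008, 0],
    [0, 0, 0, -0.004, 0],
  ],
)

```text
t: 33.42
tool_pos: [0.6314, 0.004, 0.0298]
tool_rot: [-2.007, -2.383, 0.063]
contact_force: [-0.4, 0.1, -0.0]
opening: -0.0
```

Request:
step_arm(
  moves=[
    [0, 0, 0, -0.002, 0],
    [0, 0, 0, -0.002, 0],
  ],
)

```text
t: 33.67
tool_pos: [0.6317, 0.0039, 0.0258]
tool_rot: [-2.008, -2.383, 0.063]
contact_force: [-0.8, 0.3, 0.5]
opening: -0.0003
```

Request:
step_arm(
  moves=[
    [0, 0, 0, -0.002, 0],
    [0, 0, 0, -0.002, 0],
  ],
)

```text
t: 33.92
tool_pos: [0.632, 0.0038, 0.022]
tool_rot: [-2.008, -2.384, 0.062]
contact_force: [-0.2, -0.1, 0.4]
opening: -0.0002
```

Request:
step_arm(
  moves=[
    [0, -0.001, 0, -0.002, 0],
    [0, 0, 0, -0.002, 0],
  ],
)

```text
t: 34.17
tool_pos: [0.6317, 0.0038, 0.0186]
tool_rot: [-2.009, -2.385, 0.06]
contact_force: [-1.0, -0.2, 2.5]
opening: 0.0003
```

Request:
step_arm(
  moves=[
    [0, 0, 0, -0.002, 0],
    [0, 0, 0, -0.001, 0],
  ],
)

```text
t: 34.42
tool_pos: [0.6317, 0.0038, 0.016]
tool_rot: [-2.009, -2.385, 0.061]
contact_force: [-0.5, -0.2, 3.4]
opening: 0.0001
```

Request:
step_arm(
  moves=[
    [0, 0, 0, -0.002, 0],
  ],
)

```text
t: 34.55
tool_pos: [0.6319, 0.0038, 0.015]
tool_rot: [-2.009, -2.385, 0.061]
contact_force: [-6.1, 0.0, 11.6]
opening: -0.0004
```

11.6 N means the button is at its stop. I'll hold briefly, release and retract.

Request:
step_arm(
  moves=[
    [0, 0, 0, -0.002, 0],
  ],
)

```text
t: 34.67
tool_pos: [0.632, 0.0038, 0.0149]
tool_rot: [-2.008, -2.384, 0.062]
contact_force: [-7.9, 0.6, 14.5]
opening: 0.0001
```

Request:
step_arm(
  moves=[
    [0, 0, 0, 0.005, 0],
    [0, 0, 0, 0.02, 0],
    [0, 0, 0, 0.04, 0],
    [0, 0, 0, 0.05, 0],
    [0, 0, 0, 0.05, 0],
    [0, -0.03, 0, 0.03, 0],
    [0, 0, 0, 0, 0],
    [0, 0, 0, 0, 0],
  ],
)

```text
t: 35.67
tool_pos: [0.6004, 0.0039, 0.2188]
tool_rot: [-2.011, -2.386, 0.058]
contact_force: [0.1, 0.7, -0.4]
opening: 0.0002
```

Run:
```python
from h import *
st()
im=snap('scene','s27');s=im['color'][:,:,::-1];cv2.imwrite('pics/s27f.png',s)
it=snap('top','t27')
for q in ('mug','chestpiece','sanitiser'): print(q,[d['bbox'] for d in ctrl.spot_in(im,q)][:1])
```

```text
t 35.67 pos [0.6004 0.0039 0.2188] jawdeg 9.76 zz -0.9991 F [ 0.06  0.7  -0.37] open 0.0002 q [-0.11  0.01  1.62 -0.02  1.55 -0.28]
mug [[349.5, 189.7, 390.8, 245.2]]
chestpiece [[297.1, 234.3, 312.3, 252.6]]
sanitiser [[436.9, 317.6, 472.4, 361.0]]
```

View pics/s27f.png

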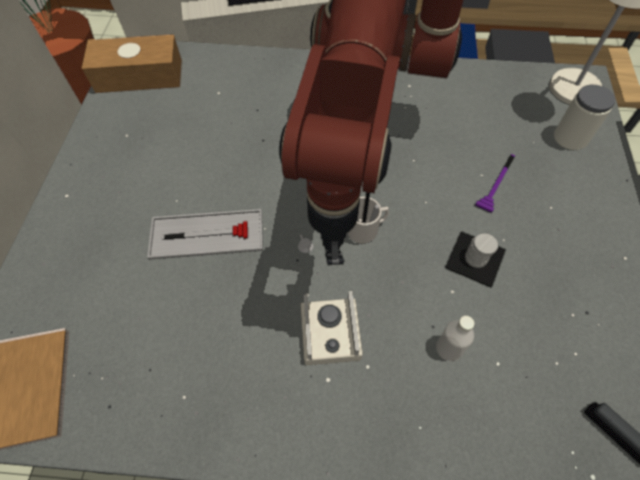

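View pics/t27.png

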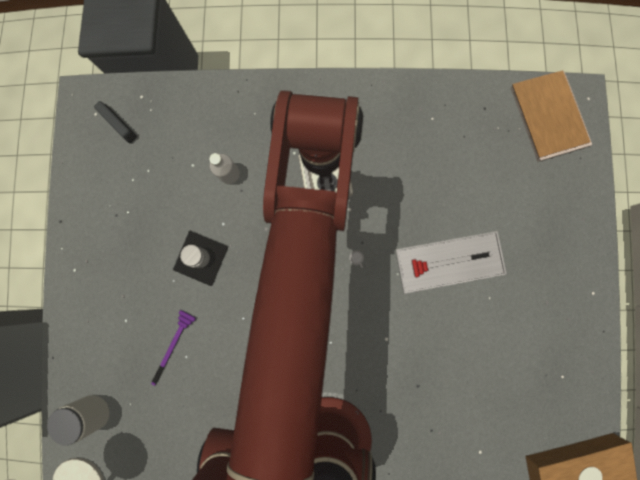

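Everything is in place: the hammer is in the tray at (205,234), the disc is on the pile at (485,245), the bystanders haven't moved, and the arm is clear. Handing in.

```bash
python3 -c "
from station import ctrl
print(ctrl.finish_job())"
```

```text
the job is handed in; nothing more can be done
None
```

The job is done and handed in at about 36 s of the 72 s allowed; no verdict was reported.

- **Disc:** I lowered it onto the pile while still holding it. The descent stalled on contact, and a further push read 32 N, firmer than intended. After letting go, both cameras show it flat on the pile, about 4 mm off the axis (limit 12 mm).
- **Hammer:** I set it down with about 7 N of contact and let go. In both pictures it lies inside the tray, clear of all the walls.
- **Button:** Only then did I press the large button. It stopped at 11–14 N, well above the 4 N full-travel spring force, and I lifted off. I judged it fully down by force and up by picture; its travel isn't readable. I never touched the small button.
- **Bystanders:** In the last scene picture the mug, chestpiece and sanitiser bottle are where they were at the start, within about 2–5 pixels by the network's boxes.

**What went wrong or disagreed:**
- **Missed grasps:** The real fingertips were about 25–30 mm higher than the reported TCP, judging by the pictures and by contact. My first two tries at the disc therefore closed over it, and the second pushed it about 5 mm. I allowed for the offset after that.
- **Tool tilt:** The tool tilted up to about 4° while moving.
- **Opening reading:** The finger opening read about 2.5 mm too small.

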